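# Load the cold bench kiln and prove its door catch

### The arm

A 6-joint arm with a two-finger parallel gripper is mounted at the origin on the work surface. World frame = base frame: x ahead of the robot, y to its left, z up, the work surface at z = 0. Lengths are in mm, angles in rad, forces in N, time in s.
With the tool pointing down it reaches from about 300 to 775 mm from the base axis. Payload 14.6 kg.
Tool frame: the origin (TCP) lies midway between the tips of the shut fingers; the grasp point (between the pads) lies grasp_offset behind it (grasp_offset is the distance from the TCP to the grasp point, in mm); z points along the fingers, y is the line along which they close (so a half turn about z gives the same grasp; the last joint's range is limited). The gripper opens to 94 mm and grips with 3 to 60 N. Pads are 16 mm wide; open, the fingers measure 119 mm over their backs; the gripper's body (75 mm by 177 mm) begins 78 mm behind the grasp point.
Start: joints at [-1.168, 0.3, 1.521, -0, 1.321, -0.067], TCP at [248.981, -490.405, 170.946] pointing down, gripper open.
Joint ranges: [-3.03, 3.03], [-0.79, 2.21], [0.23, 2.52], [-1.04, 4.18], [0, 3.07], [-2.55, 2.55]. Speed limits (rad/s): [2.22, 2.22, 2.57, 3.14, 3.14, 3.14].

### API

Orientations are given as [roll, pitch, yaw] about the fixed x, y, z axes, in that order (R = Rz(yaw) Ry(pitch) Rx(roll)).
In Python, from cell import * gives the robot as it stands. The module is installed in compiled form; this text tells all that it offers.
- The arm moves only by the shell command python3 -m jog 'ROWS' [FORCE]. ROWS is JSON, a list of rows, each a list of 3 entries, a list of its own where there are three numbers: the finger opening in mm, from 0 to 94, then the shift along the tool's x, y, z in units of 50 mm (1.0 is 50 mm), then the turn about the tool's z in units of 180 degrees (1.0 is 180 degrees). In form: [[fingers, [dx, dy, dz], twist], ...]. A call has 1 to 20 rows; each row shifts and turns the commanded pose from where the row before left it, along the tool's axes as they then stand; what a row does not reach is not made up. A row lasts 1/10 s, in which the tool goes at most 50 mm and 8.59 degrees, less where a joint would pass 70% of its speed; a pose out of reach is approached as far as the arm can. A call with a number of a shift or a turn outside -1 to 1 is refused whole. A call with a gripper value outside its range is refused whole. The fingers move at their own pace and stop on an object; FORCE is the grip in N (left out, the last holds). Time passes only in rows, so rows that do not move let the fingers close. It gives the time, the measured TCP pose, the force, the opening and the grip force at its end, in the units of the state.
- read_state(): the state, without advancing time (a new reading comes with each control period).
- camera(name): name is "scene" or "top"; returns the picture (384x512x3 uint8, red, green, blue); there is no depth.
- calibration(name): a dict with "mtx" (3x3 intrinsics, pixels), "cam_to_world" (4x4, takes a point from camera to world coordinates). Camera axes: x right, y down, z forward; pixel columns grow to the right and rows downward; lengths in mm; the calibration is good to about 2 mm. A picture is of the moment at which its call begins. calibration takes no time and is no camera call.
- sign_off(): hands the job in; it is judged then, once.
Trained networks look in the newest picture that a camera, given by its name, has taken for a name from the list of things; names that differ only in an ending like _2 or _b are one class to them, and where a whole thing is asked for, a point or a joint stands for the part that bears it (a point fixed in the world has none). Each returns a list of dicts, best first, with "conf" (0 to 1); they miss things now and then, are a little off and sometimes report something else, mostly with a low value. They report only what shows in the picture. A call takes as long as a camera call. They do not tell look-alikes from the thing itself.
- regions_of(camera, query): "pixels" (384x512 bool, what is visible of it) and "rect" ([centre column, centre row, width, height] in pixels, round what is visible of it).
The state is a dict: "clock": time; "joints": joint angles; "qd": joint speeds; "effort": joint torques, N m; "eef_pos": TCP position; "eef_rot": TCP orientation; "wrist_force": force on the tool from outside, world axes, zero at the start; "moment": the same for the moment, N m; "finger_gap": finger opening in mm; "finger_force": force on a finger pad.
Only numpy, scipy, OpenCV 4.12 (cv2) and the standard library are available. Lean on these libraries where they do the work, as an engineer would, in place of code of your own. Each camera call takes 0.05 s, during which the arm holds its last target. There are 200 camera calls.

### The job

Load the cold bench kiln: draw its door to the gap its safety catch allows, reach down through that gap to hold the hidden catch down while you pull the door wide open, draw the hearth all the way out by its bar and stand every crucible upright on it. Then push the hearth fully home, shut the door, and prove the catch by pulling on the door handle with rising force until about 15 N comes on it, holding that for a second (more than 30 N would strain the catch). Finish with the door fully shut again, and leave the brick and the jar where they are.

Things in the scene. Friction and masses are not known exactly. Their poses are not given: they have to be found in the camera images.
- kiln: Fixed blue steel bench kiln, 300 deep (its x) x 340 wide (its y) x 260 mm high. Origin: centre of its underside. x points from front to back (front face: plane x = -150 mm), z up. Chamber opening in the front 220 wide, from 20 to 200 mm height. The flat roof ends at the front face, so the chamber is loaded by drawing the hearth out.
- door (a joint): Door angle, rad: 0 shut, grows to 1.9 open. Upright axis at the kiln's (-150, -150) mm. Panel 300 wide, 25 thick, heights 90 to 260 mm. At angle q it runs from the hinge along (-sin q, cos q) in the kiln's x, y; its outer face looks along (-cos q, -sin q). Stays where left. With the catch up it stops at about 0.24, leaving a gap of about 55 mm at the catch.
- door_hinge (a point): Point on the hinge axis at the door's top edge (height 260 mm). The axis lies in the plane of the door's inner face, which meets the kiln's front when shut; the panel's 25 mm lie in front of it.
- door_handle (a point): Middle of the door's steel bar handle: level bar 12 mm thick, 90 mm long, parallel to the door, 230 mm from the hinge, centre line 42 mm in front of the outer face (36 mm clear behind the bar), height 245 mm (15 mm below the door's top edge). Standoffs at both ends.
- catch (a joint): How far the catch is pressed down, m: 0 up, 0.016 fully down; its spring pushes up with 2.4 N, rising to 7 N. From about 0.010 the barb clears the keeper; it is past it once the door is beyond 0.33 rad. It rides on the door; when the door is pushed shut its sloped nose dips under the keeper by itself and snaps up behind it.
- catch_pad (a point): Where to press: middle of the catch's flat steel arm, 32 mm wide, which stands out level 100 mm from the door's inner face (also from the open door: keep clear), 230 mm from the hinge. On its upper face (height 228 mm when up, 32 mm below the door's top edge), 20 mm behind the inner face; reached straight from above between door and kiln front.
- strike: Fixed steel keeper, a plate 70 mm wide, 8 mm deep just inside the kiln's front face, lower edge at height 230 mm; the catch's barb hooks behind it. Origin: middle of the lower edge's front side. The load on it is what the catch holds; the catch is as far from the hinge as the handle, so it about equals the pull on the handle.
- hearth (a joint): How far the hearth is drawn out of the chamber towards the front (the kiln's -x), m: 0 home, 0.22 fully out. Slides with about 2 N of friction. A 40 mm lip on its front keeps it in while the door is shut or at the gap.
- hearth_bar (a point): Middle of the hearth's pull bar: level steel bar 12 mm thick, 110 mm long along the kiln's y, 90 mm in front of the lip, at height 74 mm; it stands out below the door's lower edge.
- hearth_deck (a point): Centre of the hearth's flat top (axes as the kiln's), height 74 mm, moves with the hearth. Usable top 180 (x, from the front lip to the rear rim) x 176 mm (y); the front lip is 40 mm high, the other rims 10 mm. Crucibles may stand anywhere on it.
- crucible1: White ceramic crucible, a round cup 58 mm across and 66 mm high, about 0.22 kg; may be absent. Origin: centre of its underside, z up through its mouth. Starts standing on the table to the right.
- crucible2: White ceramic crucible, a round cup 58 mm across and 66 mm high, about 0.22 kg; may be absent. Origin: centre of its underside, z up through its mouth. Starts standing on the table to the right.
- crucible3: White ceramic crucible, a round cup 58 mm across and 66 mm high, about 0.22 kg; may be absent. Origin: centre of its underside, z up through its mouth. Starts standing on the table to the right.
- crucible4: White ceramic crucible, a round cup 58 mm across and 66 mm high, about 0.22 kg; may be absent. Origin: centre of its underside, z up through its mouth. Starts standing on the table to the right.
- firebrick: Bystander: loose terracotta brick 100 x 190 x 60 mm, lying. Origin: centre of its underside.
- jar: Bystander: closed jar 72 mm across, 100 mm high. Origin: centre of its underside.
Things that resemble listed ones, but are neither listed nor needed, are in the scene too. What is shaped like the crucible2 but blue or green is not meant.

How it is judged (in metres and radians):
On the way, in this order (a step that is already met when the one before it is completed fails the run):
1. with the door held at its gap, the hidden catch is pressed down (value of joint catch above 0.007 m and value of joint door between 0.17 and 0.45 rad), for 0.05 s.
2. the door stands wide open (over 1.3 rad) (value of joint door above 1.3 rad), for 0.2 s.
3. the hearth is drawn out (over 190 mm) (value of joint hearth above 0.19 m), for 0.2 s.
4. all crucibles stand upright and released on the drawn-out hearth (x of crucible1 in the frame of hearth_deck between -0.075 and 0.075 m and y of crucible1 in the frame of hearth_deck between -0.075 and 0.075 m and z of crucible1 in the frame of hearth_deck between -0.006 and 0.006 m and angle between each of crucible1, crucible2, crucible3, crucible4's own z axis and vertical below 0.15 rad and contact force between the fingers and crucible1 below 0.1 N and x of crucible2 in the frame of hearth_deck between -0.075 and 0.075 m and y of crucible2 in the frame of hearth_deck between -0.075 and 0.075 m and z of crucible2 in the frame of hearth_deck between -0.006 and 0.006 m and contact force between the fingers and crucible2 below 0.1 N and x of crucible3 in the frame of hearth_deck between -0.075 and 0.075 m and y of crucible3 in the frame of hearth_deck between -0.075 and 0.075 m and z of crucible3 in the frame of hearth_deck between -0.006 and 0.006 m and contact force between the fingers and crucible3 below 0.1 N and x of crucible4 in the frame of hearth_deck between -0.075 and 0.075 m and y of crucible4 in the frame of hearth_deck between -0.075 and 0.075 m and z of crucible4 in the frame of hearth_deck between -0.006 and 0.006 m and contact force between the fingers and crucible4 below 0.1 N and value of joint hearth above 0.15 m), for 0.3 s.
5. the hearth is home (within 10 mm) with the crucibles standing on it (x of crucible1 in the frame of hearth_deck between -0.075 and 0.075 m and y of crucible1 in the frame of hearth_deck between -0.075 and 0.075 m and z of crucible1 in the frame of hearth_deck between -0.006 and 0.006 m and angle between each of crucible1, crucible2, crucible3, crucible4's own z axis and vertical below 0.15 rad and x of crucible2 in the frame of hearth_deck between -0.075 and 0.075 m and y of crucible2 in the frame of hearth_deck between -0.075 and 0.075 m and z of crucible2 in the frame of hearth_deck between -0.006 and 0.006 m and x of crucible3 in the frame of hearth_deck between -0.075 and 0.075 m and y of crucible3 in the frame of hearth_deck between -0.075 and 0.075 m and z of crucible3 in the frame of hearth_deck between -0.006 and 0.006 m and x of crucible4 in the frame of hearth_deck between -0.075 and 0.075 m and y of crucible4 in the frame of hearth_deck between -0.075 and 0.075 m and z of crucible4 in the frame of hearth_deck between -0.006 and 0.006 m and value of joint hearth below 0.01 m), for 0.2 s.
6. the door is shut (under 0.04 rad) with the catch sprung up (value of joint door below 0.04 rad and value of joint catch below 0.004 m), for 0.2 s.
7. the door is pulled against the caught catch with 10 to 30 N for half a second (contact force between strike and anything else above 10 N and value of joint catch below 0.006 m and value of joint door between 0.17 and 0.35 rad), for 0.5 s.
At the end, for the whole second after the job is handed in: The door is shut (under 0.04 rad) with the catch up, the hearth is home (within 10 mm), and every crucible stands upright (within 0.15 rad) on the hearth's top with its centre within 75 mm of the deck's centre in x and in y, at rest (all of step 5 and all of step 6 and linear speed of each of crucible1, crucible2, crucible3, crucible4 below 0.02 m/s); the robot touches nothing.
It fails at once if the hooked catch was strained with a pull of more than 30 N (contact force between strike and anything else above 30 N and value of joint catch below 0.003 m and value of joint door between 0.15 and 0.27 rad).
It fails at once if the firebrick was moved by more than 40 mm (distance of firebrick from where it was at the start of the episode above 0.04 m).
It fails at once if the jar was moved by more than 40 mm (distance of jar from where it was at the start of the episode above 0.04 m).
Of crucible1, crucible2, crucible3, crucible4 only 2 to 4 are there at a start; the rules pass over those that are not, and their reading is None.
At some moment in a run one of crucible1, crucible2, crucible3, crucible4 may be knocked a few centimetres aside while the robot is not near it.
Once in a run the grip may slacken for a moment while it holds something.
It also fails if it takes over 210 s, if anything falls off the work surface, if the arm or the gripper's body presses on something with over 40 N, if the wrist force passes 120 N, or if a joint passes its speed limit or range.

## Working session

There is one attempt and no reset: what is moved stays moved. The work goes in short steps, Python scripts to look and compute and a shell command to move; the robot and the scene stay as the last step left them, time stands still between calls to the robot, and variables do not carry over. Pictures are saved under pics/ and viewed, at most 14 in all, crops included, and the job is handed in when it is done.

```bash
mkdir -p pics; python3 - <<'E'
from cell import *
import cv2
for n in("scene","top"):
    im=camera(n); cv2.imwrite(f"pics/{n}0.png",im[:,:,::-1])
    c=calibration(n); print(n,c["mtx"].tolist(),c["cam_to_world"].round(3).tolist())
    for q in("kiln","door_handle","hearth","crucible1","firebrick","jar","door","hearth_bar"):
        for r in regions_of(n,q)[:5]: print(q,round(r["conf"],2),[round(float(x),1) for x in r["rect"]])
s=read_state();print(s)
E
```

```text
scene [[356.95736373207404, 0.0, 252.67698704746226], [0.0, 356.95736373207404, 191.54031464539307], [0.0, 0.0, 1.0]] [[-0.375, 0.649, -0.662, 1252.047], [0.927, 0.255, -0.275, 283.642], [-0.009, -0.717, -0.697, 920.481], [0.0, 0.0, 0.0, 1.0]]
kiln 0.69 [395.1, 231.6, 166.3, 175.6]
hearth 0.52 [325.8, 215.1, 20.5, 28.9]
hearth 0.16 [190.0, 252.7, 69.2, 60.7]
crucible1 0.87 [184.9, 174.8, 15.1, 20.3]
crucible1 0.74 [157.5, 178.2, 15.8, 24.2]
crucible1 0.6 [346.9, 201.3, 44.1, 109.6]
crucible1 0.59 [161.3, 205.6, 21.7, 22.9]
crucible1 0.59 [106.6, 213.6, 18.2, 27.9]
firebrick 0.79 [188.8, 251.6, 69.4, 62.3]
jar 0.7 [149.8, 221.7, 22.1, 33.8]
jar 0.31 [186.8, 175.1, 16.9, 24.2]
door 0.63 [347.1, 200.1, 41.8, 106.7]
hearth_bar 0.47 [325.1, 213.8, 23.0, 30.7]
top [[455.4861000953965, 0.0, 247.82487869718497], [0.0, 455.4861000953965, 192.84617763297345], [0.0, 0.0, 1.0]] [[-0.003, -0.985, 0.173, 319.639], [-1.0, 0.005, 0.012, -19.606], [-0.012, -0.172, -0.985, 1528.722], [0.0, 0.0, 0.0, 1.0]]
kiln 0.69 [113.2, 217.2, 153.7, 128.7]
door_handle 0.82 [159.8, 220.8, 33.2, 111.2]
hearth 0.71 [
[... 453 characters left out ...]
232.4, 21.9, 36.2]
{'clock': 0.9, 'joints': array([-1.16762686e+00,  2.99895179e-01,  1.52101231e+00, -2.43754350e-05,
        1.32072489e+00, -6.65886884e-02]), 'qd': array([ 0.00241414,  0.00130616, -0.00160894, -0.00059459,  0.00163957,
        0.00111267]), 'effort': array([-1.97803878e-03, -5.31660533e+01, -3.52907681e+01,  7.06691039e-02,
        2.12509255e-02,  3.95106497e-05]), 'eef_pos': array([ 248.95612719, -490.40294269,  170.94301387]), 'eef_rot': array([-3.14155144e+00,  2.09209551e-05,  4.69764189e-01]), 'wrist_force': array([-0.71717466, -0.07541146, -0.59305464]), 'moment': array([-0.00295712, -0.03391158,  0.03239502]), 'finger_force': 0.0, 'finger_gap': 93.80691462123782}
```

View pics/scene0.png

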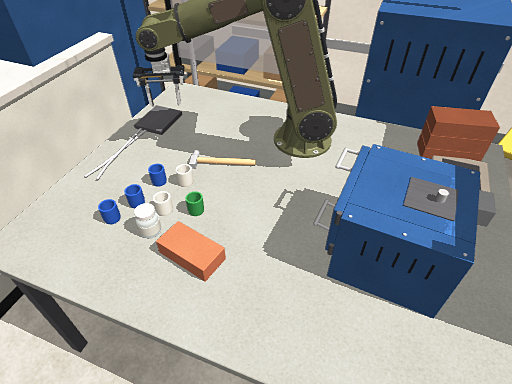

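View pics/top0.png

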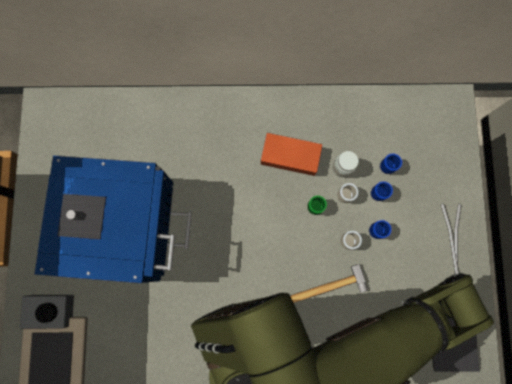

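The pictures show the kiln with its front facing right (−y) and its handle at top-image (167,252). There are two white crucibles, at top-image (352,240) and (349,193). The jar is at (346,163), the brick at (292,153), and the blue and green cups are decoys.

```bash
cat > h.py <<'E'
from cell import *
import cv2, numpy as np
from scipy.optimize import minimize
from scipy.spatial.transform import Rotation as Ro
def proj(n,P):
    c=calibration(n);T=np.linalg.inv(c["cam_to_world"]);P=np.atleast_2d(P)
    q=(P@T[:3,:3].T+T[:3,3])@c["mtx"].T
    return q[:,:2]/q[:,2:]
def ray(n,uv,z):
    c=calibration(n);T=c["cam_to_world"]
    d=T[:3,:3]@np.linalg.inv(c["mtx"])@[uv[0],uv[1],1]
    return T[:3,3]+d*(z-T[2,3])/d[2]
def k2w(p,P):  # kiln frame -> world
    c,s=np.cos(p[2]),np.sin(p[2]);P=np.atleast_2d(np.array(P,float))
    return np.c_[p[0]+c*P[:,0]-s*P[:,1],p[1]+s*P[:,0]+c*P[:,1],P[:,2]]
def box(x0,x1,y0,y1,z0,z1): return [[x,y,z] for x in(x0,x1) for y in(y0,y1) for z in(z0,z1)]
E
python3 - <<'E'
from h import *
ims={};M={}
for n in("top","scene"):
    im=camera(n); hsv=cv2.cvtColor(im,cv2.COLOR_RGB2HSV)
    b=((hsv[...,0]>100)&(hsv[...,0]<125)&(hsv[...,1]>130)).astype(np.uint8)
    b=cv2.morphologyEx(b,cv2.MORPH_CLOSE,np.ones((9,9)))
    k,l,st,ce=cv2.connectedComponentsWithStats(b)
    pt=(130,240) if n=="top" else (380,240)
    m=(l==l[pt[1],pt[0]]).astype(np.uint8)
    cs,_=cv2.findContours(m,0,1);c=max(cs,key=cv2.contourArea)
    m[:]=0;cv2.drawContours(m,[c],-1,1,-1);M[n]=m;print(n,m.sum(),cv2.boundingRect(c))
parts=[box(-150,150,-170,170,0,260)]+[box(-175,-150,-150,150,90,260)]
def cost(p,full=False):
    tot=0;o={}
    for n in M:
        r=np.zeros((384*4,512*4),np.uint8)
        for B in parts:
            h=cv2.convexHull(((proj(n,k2w(p,B))+.5)*4).astype(np.int32));cv2.fillConvexPoly(r,h,1)
        r=cv2.resize(r.astype(np.float32),(512,384),interpolation=cv2.INTER_AREA)
        o[n]=np.abs(r-M[n]).sum()/M[n].sum();tot+=o[n]
    return o if full else tot
c=ray("top",(105,218),260);print(c)
best=None
for y in(1.45,1.57,1.7):
    r=minimize(cost,[c[0],c[1],y],method="Nelder-Mead",options=dict(initial_simplex=[[c[0],c[1],y],[c[0]+20,c[1],y],[c[0],c[1]+20,y],[c[0],c[1],y+.08]]))
    if best is None or r.fun<best.fun:best=r
p=best.x;print(p,best.fun,cost(p,True));np.save("kiln.npy",p)
for k,v in dict(handle=[-217,80,245],hinge=[-150,-150,260],bar=[-150-90,0,74]).items(): print(k,k2w(p,v).round(1),proj("top",k2w(p,v)).round(1),proj("scene",k2w(p,v)).round(1))
for uv in((352,240),(349,193)): print(ray("top",uv,60).round(1))
for uv in((184,175),(162,203)): print(ray("scene",uv,35).round(1))
for q in("crucible1","firebrick","jar"):
  for r in regions_of("top",q): print(q,round(r["conf"],2),r["rect"],ray("top",r["rect"][:2],45).round(0))
im=camera("top").copy()
for B in parts:
    h=cv2.convexHull(proj("top",k2w(p,B)).astype(np.int32));cv2.polylines(im,[h],1,(255,255,0),1)
im2=camera("scene").copy()
for B in parts:
    h=cv2.convexHull(proj("scene",k2w(p,B)).astype(np.int32));cv2.polylines(im2,[h],1,(255,255,0),1)
a=cv2.resize(im[130:310,20:260],None,fx=1.6,fy=1.6);b=cv2.resize(im2[130:310,270:510],None,fx=1.6,fy=1.6)
cv2.imwrite("pics/fit.png",np.hstack([a,b])[:,:,::-1])
E
```

```text
top 14566 (35, 157, 137, 126)
scene 19546 (326, 144, 154, 174)
[472.19192686 397.32896529 260.        ]
[472.54230861 422.01687528   1.49172517] 0.05350464055619616 {'top': np.float64(0.03684522174927914), 'scene': np.float64(0.016659418806917015)}
handle [[375.7 212.  245. ]] [[170.8 252.6]] [[342.1 157.3]]
hinge [[610.2 260.6 260. ]] [[155.1 169.8]] [[342.8 212. ]]
bar [[453.6 182.8  74. ]] [[190.1 230.3]] [[319.1 211.1]]
[ 421.6 -335.7   60. ]
[ 574.6 -332.5   60. ]
[ 423.  -337.7   35. ]
[ 578.5 -335.3   35. ]
crucible1 0.82 [381.8, 229.6, 23.7, 17.8] [ 456. -437.   45.]
crucible1 0.79 [380.7, 190.9, 23.2, 21.2] [ 584. -440.   45.]
crucible1 0.78 [350.8, 241.3, 20.8, 17.4] [ 418. -335.   45.]
crucible1 0.63 [317.6, 202.9, 18.2, 17.1] [ 545. -231.   45.]
crucible1 0.63 [392.6, 163.2, 29.1, 19.3] [ 677. -485.   45.]
crucible1 0.52 [349.7, 194.2, 15.2, 20.4] [ 573. -338.   45.]
firebrick 0.7 [345.8, 164.3, 28.2, 25.3] [ 674. -329.   45.]
firebrick 0.69 [292.3, 152.9, 61.0, 41.4] [ 715. -152.   45.]
jar 0.57 [346.3, 164.8, 28.4, 23.8] [ 673. -331.   45.]
```

View pics/fit.png

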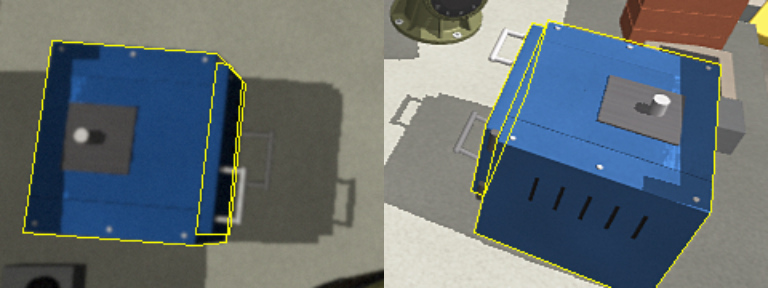

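```bash
cat >> h.py <<'E'
K=np.load("kiln.npy")
def plan(q=None,n=None,nrm=None,world=None,kiln=None,z=None,yaw=None):
    """door-frame target (angle q, n mm from hinge along door, nrm mm outward of inner face), kiln or world xy -> totals in tool units"""
    s=read_state();p=s["eef_pos"];y=s["eef_rot"][2]
    if q is not None:
        kiln=[-150-n*np.sin(q)-nrm*np.cos(q),-150+n*np.cos(q)-nrm*np.sin(q)]
        if yaw is None: yaw=K[2]+q
    w=np.array(world) if world is not None else k2w(K,[*kiln,0])[0,:2]
    if yaw is None: yaw=y
    d=w-p[:2]; tw=-((yaw-y+np.pi)%(2*np.pi)-np.pi)/np.pi
    c,sn=np.cos(y),np.sin(y)
    print("target",w.round(1),z,"tool shift after no twist:",np.round([(c*d[0]+sn*d[1])/50,(sn*d[0]-c*d[1])/50,(p[2]-z)/50],3),
      "after twist:",np.round([(np.cos(yaw)*d[0]+np.sin(yaw)*d[1])/50,(np.sin(yaw)*d[0]-np.cos(yaw)*d[1])/50],3),"twist",round(tw,4))
E
python3 -m jog '[[0,[0,0,-0.4],-0.0407],[0,[0,0,-0.4],-0.0407],[0,[0,0,-0.4],-0.0407],[0,[0,0,-0.4],-0.0407],[0,[0,0,-0.4],-0.0407],[0,[0,0,-0.4],-0.0407],[0,[0,0,-0.4],-0.0407],[0,[0,0,-0.4],-0.0407],[0,[0,0,0],0]]'
python3 -c "
from h import *
import cell;print([x for x in dir(cell) if x[0]!='_'], getattr(cell,'grasp_offset',None))
print(read_state()['eef_rot'])
plan(q=0,n=230,nrm=43,z=300)"
```

```text
clock: 2.15
eef_pos: [249.2, -490.9, 333.3]
eef_rot: [3.14, 0.004, 1.495]
wrist_force: [-0.3, -0.3, -0.8]
finger_gap: 25.4
finger_force: 0.0
['Unreachable', 'calibration', 'camera', 'grasp_offset', 'read_state', 'regions_of', 'sign_off'] 18.8
[3.13973974 0.00364058 1.49478401]
target [377.5 235.9] 300 tool shift after no twist: [14.691  1.455  0.666] after twist: [14.695  1.41 ] twist 0.001
```

```bash
python3 -m jog '[[0,[0.7,0.07,0],0],[0,[0.7,0.07,0],0],[0,[0.7,0.07,0],0],[0,[0.7,0.07,0],0],[0,[0.7,0.07,0],0],[0,[0.7,0.07,0],0],[0,[0.7,0.07,0],0],[0,[0.7,0.07,0],0],[0,[0.7,0.07,0],0],[0,[0.7,0.07,0],0],[0,[0.7,0.07,0],0],[0,[0.7,0.07,0],0],[0,[0.7,0.07,0],0],[0,[0.7,0.07,0],0],[0,[0.7,0.07,0],0],[0,[0.7,0.07,0],0],[0,[0.7,0.07,0],0],[0,[0.7,0.07,0],0],[0,[0.7,0.07,0],0],[0,[0.7,0.07,0],0]]'
python3 -m jog '[[0,[0.5,0,0],0],[0,[0.2,0,0],0],[0,[0,0,0],0]]'
python3 - <<'E'
from h import *
plan(q=0,n=230,nrm=43,z=232)
im=camera("scene");cv2.imwrite("pics/a1.png",cv2.resize(im[40:240,240:500],None,fx=2.5,fy=2.5)[:,:,::-1])
E
```

```text
clock: 4.15
eef_pos: [373.1, 203.5, 329.8]
eef_rot: [-3.141, 0.0, 1.489]
wrist_force: [0.6, -0.9, -0.6]
finger_gap: 0.3
finger_force: 0.0
clock: 4.45
eef_pos: [375.9, 237.3, 329.9]
eef_rot: [-3.14, 0.001, 1.492]
wrist_force: [0.1, 0.2, -0.1]
finger_gap: 0.4
finger_force: 0.0
target [377.5 235.9] 232 tool shift after no twist: [-0.024  0.036  1.959] after twist: [-0.024  0.036] twist 0.0
```

View pics/a1.png

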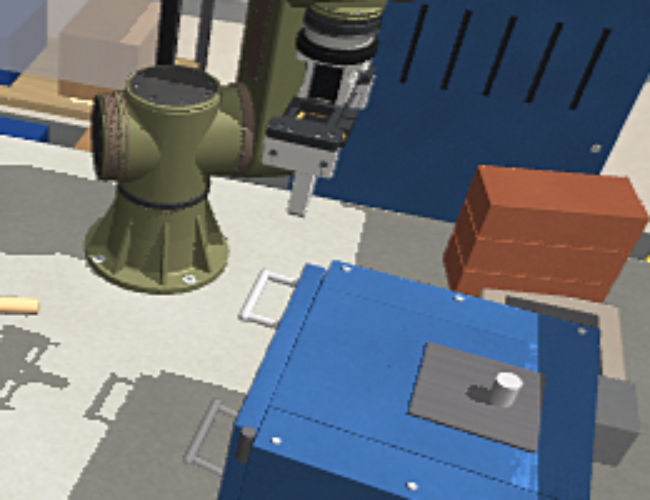

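The shut fingers are above the space behind the near handle bar (crop (300,210), bar at (265,295)). I'll go down and pull next.

```bash
python3 -m jog '[[0,[-0.02,0.04,0.4],0],[0,[0,0,0.4],0],[0,[0,0,0.4],0],[0,[0,0,0.4],0],[0,[0,0,0.36],0],[0,[0,0,0],0]]'
python3 -c "
from h import *
print(read_state()['wrist_force'])
plan(q=0.15,n=230,nrm=53,z=232)
plan(q=0.2,n=230,nrm=53,z=232)"
```

```text
clock: 5.1
eef_pos: [377.3, 234.2, 231.2]
eef_rot: [-3.139, 0.002, 1.49]
wrist_force: [-0.5, 0.1, 0.6]
finger_gap: 0.4
finger_force: 0.0
[-0.53901659  0.0656629   0.57713744]
target [384.6 191.5] 232 tool shift after no twist: [-0.84   0.213 -0.015] after twist: [-0.862  0.084] twist -0.0482
target [388.3 180.3] 232 tool shift after no twist: [-1.057  0.305 -0.015] after twist: [-1.097  0.088] twist -0.0641
```

```bash
python3 -m jog '[[0,[-0.14,0.02,0],-0.008],[0,[-0.14,0.02,0],-0.008],[0,[-0.14,0.02,0],-0.008],[0,[-0.14,0.02,0],-0.008],[0,[-0.14,0.02,0],-0.008],[0,[-0.14,0.02,0],-0.008],[0,[-0.1,0.01,0],-0.006],[0,[-0.1,0.01,0],-0.006],[0,[0,0,0],0]]'
python3 -c "
from h import *
plan(q=0.2,n=230,nrm=53,z=232)
plan(q=0.22,n=230,nrm=53,z=232)"
```

```text
clock: 6.0
eef_pos: [385.6, 182.9, 234.0]
eef_rot: [3.14, -0.0, 1.679]
wrist_force: [-0.1, 0.5, 0.8]
finger_gap: 0.3
finger_force: 0.0
target [388.3 180.3] 232 tool shift after no twist: [-0.058  0.049  0.041] after twist: [-0.059  0.048] twist -0.0039
target [390.  175.9] 232 tool shift after no twist: [-0.149  0.072  0.041] after twist: [-0.152  0.067] twist -0.0103
```

```bash
python3 -m jog '[[0,[-0.05,0.02,0],-0.003],[0,[-0.05,0.02,0],-0.003],[0,[-0.04,0.02,0],-0.003],[0,[0,0,0],0],[0,[0,0,0],0]]'
python3 - <<'E'
from h import *
plan(q=0.22,n=230,nrm=53,z=232)
im=camera("top").copy()
for q,c in((0.16,(255,0,0)),(0.22,(255,255,0))):
    P=[[-150-n*np.sin(q)-m*np.cos(q),-150+n*np.cos(q)-m*np.sin(q),260] for n,m in((0,0),(300,0),(300,25),(0,25))]
    cv2.polylines(im,[np.round(proj("top",k2w(K,P))*16).astype(np.int32)],1,c,1,shift=4)
a=cv2.resize(im[140:310,80:240],None,fx=3,fy=3,interpolation=0)
cv2.imwrite("pics/a2.png",a[:,:,::-1])
E
```

```text
clock: 6.5
eef_pos: [389.0, 177.2, 232.9]
eef_rot: [-3.142, -0.0, 1.709]
wrist_force: [0.3, 0.2, -0.1]
finger_gap: 0.5
finger_force: 0.0
target [390.  175.9] 232 tool shift after no twist: [-0.03   0.015  0.019] after twist: [-0.03   0.015] twist -0.0008
```

View pics/a2.png

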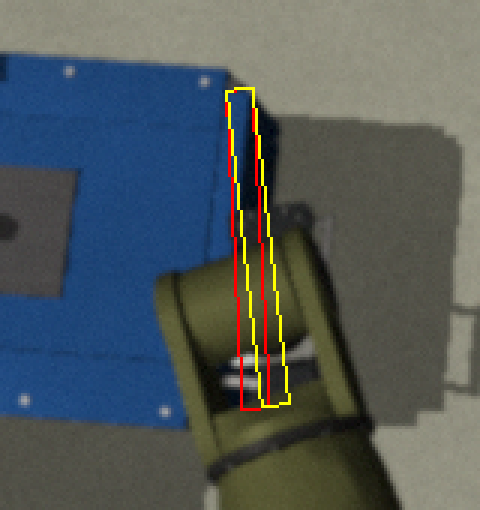

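The wrist hides the door end in this picture. I'll lift, move over the pad and check from there.

```bash
python3 -m jog '[[0,[0.03,0,-0.4],0],[0,[0.04,0,-0.4],0],[0,[0,0,-0.4],0],[0,[0,0,-0.3],0],[0,[0,0,0],0]]'
python3 -c "
from h import *
plan(q=0.215,n=230,nrm=-20,z=290)"
```

```text
clock: 7.05
eef_pos: [389.0, 181.0, 309.5]
eef_rot: [3.139, -0.001, 1.71]
wrist_force: [-1.2, 0.5, -0.2]
finger_gap: 0.5
finger_force: 0.0
target [379.6 249.3] 290 tool shift after no twist: [1.379 0.003 0.39 ] after twist: [ 1.379 -0.   ] twist 0.0009
```

```bash
python3 -m jog '[[0,[0.35,0,0],0],[0,[0.35,0,0],0],[0,[0.35,0,0],0],[0,[0.33,0,0],0],[0,[0,0,0.3],0],[0,[0,0,0],0]]'
python3 - <<'E'
from h import *
plan(q=0.215,n=230,nrm=-20,z=234)
im=camera("scene").copy()
for q,c in((0.16,(255,0,0)),(0.215,(255,255,0))):
    P=[[-150-n*np.sin(q)-m*np.cos(q),-150+n*np.cos(q)-m*np.sin(q),260] for n,m in((0,0),(300,0),(300,25),(0,25))]
    cv2.polylines(im,[np.round(proj("scene",k2w(K,P))*16).astype(np.int32)],1,c,1,shift=4)
a=cv2.resize(im[90:270,290:450],None,fx=3.3,fy=3.3,interpolation=0)
cv2.imwrite("pics/a3.png",a[:,:,::-1])
E
```

```text
clock: 7.65
eef_pos: [378.2, 249.0, 290.5]
eef_rot: [-3.138, 0.001, 1.71]
wrist_force: [-0.6, 0.1, 0.2]
finger_gap: 0.1
finger_force: 0.0
target [379.6 249.3] 234 tool shift after no twist: [0.002 0.03  1.131] after twist: [0.002 0.03 ] twist 0.0011
```

View pics/a3.png

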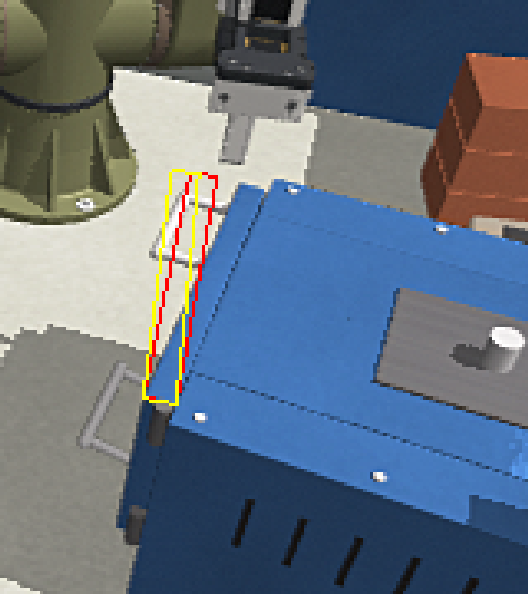

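The door outline for 0.215 rad doesn't match: the door still looks shut, with the handle at crop (175,230). I'll check with an outline at 0 and the projected TCP.

```bash
python3 - <<'E'
from h import *
im=camera("scene").copy()
def draw(im,n,q,c):
    D=lambda n_,m,z:[-150-n_*np.sin(q)-m*np.cos(q),-150+n_*np.cos(q)-m*np.sin(q),z]
    for P in([D(0,0,260),D(300,0,260),D(300,25,260),D(0,25,260)],[D(185,25,245),D(185,67,245),D(275,67,245),D(275,25,245)]):
        cv2.polylines(im,[np.round(proj(n,k2w(K,P))*16).astype(np.int32)],1,c,1,shift=4)
t=proj("scene",read_state()["eef_pos"])[0]
def mk(im,n):
    o=im.copy();draw(o,n,0,(255,255,0))
    cv2.circle(o,tuple(int(v) for v in proj(n,read_state()["eef_pos"])[0]),2,(255,0,255),-1)
    return o
it=camera("top")
a=cv2.resize(mk(im,"scene")[100:240,300:420],None,fx=3.2,fy=3.2,interpolation=0);b=cv2.resize(mk(it,"top")[150:290,100:220],None,fx=3.2,fy=3.2,interpolation=0)
cv2.imwrite("pics/a4.png",np.hstack([a,b])[:,:,::-1])
E
```

```text
(no output)
```

View pics/a4.png

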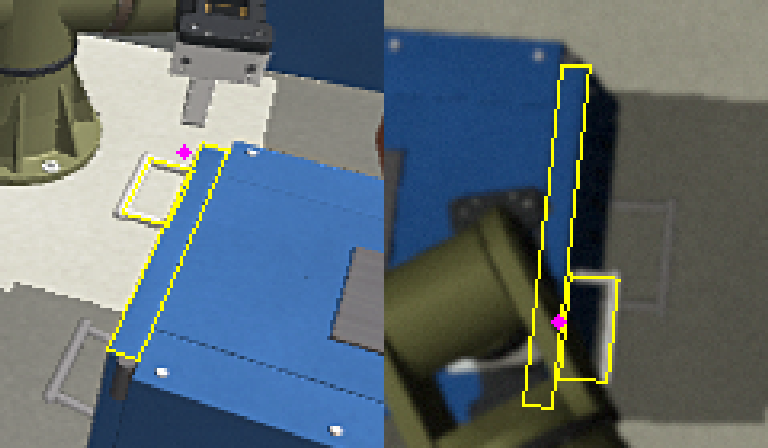

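```bash
python3 - <<'E'
from h import *
s=np.array([248.98,-490.4,170.95]);y=.4698
ty=np.array([np.sin(y),-np.cos(y),0])
print("start tcp",proj("scene",[s,s+47*ty,s-47*ty,s+[0,0,26],s+47*ty+[0,0,26],s-47*ty+[0,0,26]]).round(1))
im=cv2.imread("pics/scene0.png");a=cv2.resize(im[50:130,125:205],None,fx=5,fy=5,interpolation=0)
i=cv2.resize(camera("scene")[90:170,320:400],None,fx=5,fy=5,interpolation=0)[:,:,::-1]
cv2.imwrite("pics/a5.png",np.hstack([a,i]))
p=read_state()["eef_pos"];print("now",proj("scene",[p,p+[0,0,26]]).round(1))
E
```

```text
start tcp [[167.3 112.1]
 [155.1 112.8]
 [179.3 111.5]
 [166.1 106.3]
 [153.8 106.9]
 [178.3 105.6]]
now [[357.4 147.7]
 [359.2 140.3]]
```

View pics/a5.png

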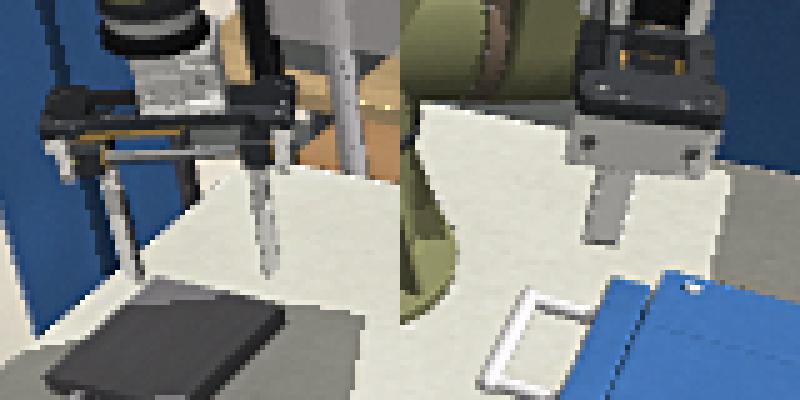

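Both views agree: the fingertips sit about 28 mm above the reported TCP, so the finger passed over the bar. I'll aim 28 mm lower from now on and hook the bar again.

```bash
python3 -c "
from h import *
plan(q=0,n=230,nrm=43,z=206)"
```

```text
target [377.5 235.9] 206 tool shift after no twist: [-0.251 -0.067  1.746] after twist: [-0.26  -0.011] twist 0.0692
```

```bash
python3 -m jog '[[0,[0,0,0],0.035],[0,[0,0,0],0.034],[0,[-0.26,-0.01,0],0],[0,[0,0,0.3],0],[0,[0,0,0.3],0],[0,[0,0,0.3],0],[0,[0,0,0.3],0],[0,[0,0,0.3],0],[0,[0,0,0.23],0],[0,[0,0,0],0]]'
python3 -c "
from h import *
plan(q=0,n=230,nrm=43,z=206)"
python3 -m jog '[[0,[-0.1,0,0],0],[0,[-0.1,0,0],0],[0,[-0.1,0,0],-0.005],[0,[-0.1,0.02,0],-0.006],[0,[0,0,0],0]]'
```

```text
clock: 8.85
eef_pos: [377.1, 235.3, 205.5]
eef_rot: [-3.14, 0.001, 1.494]
wrist_force: [-0.5, 0.2, -0.9]
finger_gap: 0.5
finger_force: 0.0
target [377.5 235.9] 206 tool shift after no twist: [ 0.013  0.009 -0.01 ] after twist: [0.013 0.009] twist 0.0008
clock: 9.35
eef_pos: [377.2, 215.5, 206.9]
eef_rot: [3.141, -0.0, 1.528]
wrist_force: [0.6, 0.5, -0.1]
finger_gap: 0.6
finger_force: 0.0
```

```bash
cat >> h.py <<'E'
def door_q(grid,n="scene"):
    im=camera(n);hsv=cv2.cvtColor(im,cv2.COLOR_RGB2HSV)
    b=((hsv[...,0]>100)&(hsv[...,0]<125)&(hsv[...,1]>130)).astype(np.uint8)
    b=cv2.morphologyEx(b,cv2.MORPH_CLOSE,np.ones((3,3)))
    lum=im.astype(int).min(2)
    r=[]
    for q in grid:
        m=np.zeros((384,512),np.uint8)
        B=[[-150-a*np.sin(q)-c*np.cos(q),-150+a*np.cos(q)-c*np.sin(q),z] for a in(0,300) for c in(0,25) for z in(90,260)]
        for P in(B,box(-150,150,-170,170,0,260)):
            cv2.fillConvexPoly(m,cv2.convexHull(np.round(proj(n,k2w(K,P))).astype(np.int32)),1)
        roi=np.zeros_like(m);roi[:,:]=1
        if n=="scene": roi[:135]=0; roi[:,:250]=0
        r.append(int(((m!=b)&(roi>0)).sum()))
    i=int(np.argmin(r));print(n,"door q",round(float(grid[i]),3),r[i],r[0],r[-1]);return im
E
python3 - <<'E'
from h import *
print(read_state()["eef_pos"]); im=door_q(np.arange(0,.4,.02)); door_q(np.arange(0,.4,.02),"top")
plan(q=0.2,n=230,nrm=53,z=206)
E
```

```text
[377.17338203 215.51115735 206.90579002]
scene door q 0.06 2378 2563 4161
top door q 0.0 6006 6006 7125
target [388.3 180.3] 206 tool shift after no twist: [-0.703  0.256  0.014] after twist: [-0.736  0.137] twist -0.0525
```

The door now moves with the finger (about 0.06 rad).

```bash
python3 -m jog '[[0,[-0.12,0.02,0],-0.009],[0,[-0.12,0.02,0],-0.009],[0,[-0.12,0.02,0],-0.009],[0,[-0.12,0.02,0],-0.009],[0,[-0.12,0.02,0],-0.009],[0,[-0.12,0.02,0],-0.007],[0,[-0.05,0,0],0],[0,[0,0,0],0]]'
python3 - <<'E'
from h import *
im=door_q(np.arange(0,.4,.01))
plan(q=0.215,n=230,nrm=53,z=206)
E
```

```text
clock: 10.25
eef_pos: [384.3, 177.7, 206.5]
eef_rot: [3.142, -0.0, 1.69]
wrist_force: [0.4, 1.0, 0.2]
finger_gap: 0.2
finger_force: 0.0
scene door q 0.21 2408 3273 3781
target [389.5 177. ] 206 tool shift after no twist: [-0.032  0.103  0.009] after twist: [-0.033  0.103] twist -0.0054
```

Door at about 0.21 rad. I'll back off the bar, lift, and move over the pad.

```bash
python3 -m jog '[[0,[0.06,0.05,0],0],[0,[0,0,-0.4],0],[0,[0,0,-0.4],0],[0,[0,0,-0.4],0],[0,[0,0,-0.3],0],[0,[0.35,0.03,0],0],[0,[0.35,0.03,0],0],[0,[0.35,0.03,0],0],[0,[0.3,0,0],0],[0,[0,0,0],0]]'
python3 - <<'E'
from h import *
im=door_q(np.arange(0,.4,.005))
plan(q=0.21,n=230,nrm=-20,z=202)
a=cv2.resize(im[90:230,290:440],None,fx=4,fy=4,interpolation=0);cv2.imwrite("pics/b1.png",a[:,:,::-1])
E
```

```text
clock: 11.3
eef_pos: [382.5, 250.1, 281.2]
eef_rot: [-3.141, 0.0, 1.692]
wrist_force: [-0.2, 0.0, 0.5]
finger_gap: 0.5
finger_force: 0.0
scene door q 0.21 2367 3306 3852
target [379.6 250.4] 202 tool shift after no twist: [ 0.031 -0.057  1.584] after twist: [ 0.032 -0.056] twist -0.0031
```

View pics/b1.png

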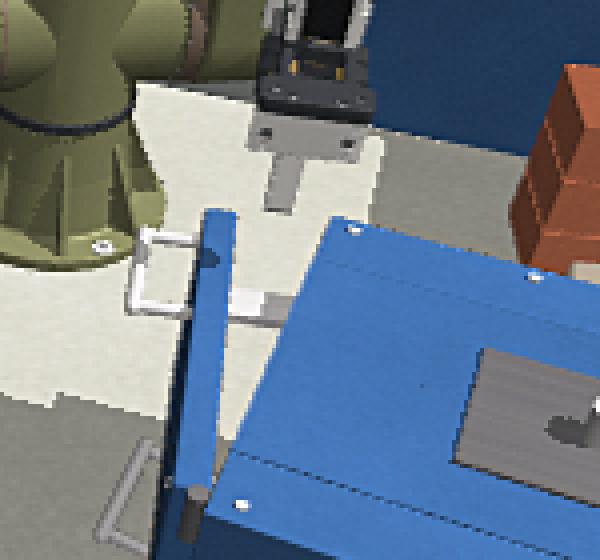

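The door is at its gap with the catch arm visible at crop (255,308). I'll go down in small steps and watch the force.

```bash
python3 -m jog '[[0,[0.03,-0.056,0],0],[0,[0,0,0.3],0],[0,[0,0,0.3],0],[0,[0,0,0.3],0],[0,[0,0,0.3],0],[0,[0,0,0.2],0],[0,[0,0,0.1],0],[0,[0,0,0],0],[0,[0,0,0],0]]'
for i in 1 2 3; do python3 -m jog '[[0,[0,0,0.05],0],[0,[0,0,0],0]]' | grep -E 'pos|wrist'; done
```

```text
clock: 12.25
eef_pos: [380.1, 249.8, 207.0]
eef_rot: [3.141, -0.0, 1.69]
wrist_force: [0.0, -0.1, 0.0]
finger_gap: 0.5
finger_force: 0.0
eef_pos: [379.8, 249.8, 204.0]
wrist_force: [0.3, 0.6, 0.2]
eef_pos: [379.7, 249.8, 201.2]
wrist_force: [-0.4, -0.1, -0.7]
eef_pos: [379.7, 249.8, 198.6]
wrist_force: [0.3, 0.2, -1.2]
```

```bash
for i in 1 2 3; do python3 -m jog '[[0,[0,0,0.05],0],[0,[0,0,0],0],[0,[0,0,0],0]]' | grep -E 'pos|wrist'; done
```

```text
eef_pos: [379.8, 249.8, 196.4]
wrist_force: [0.8, -0.1, -0.7]
eef_pos: [379.8, 249.8, 193.9]
wrist_force: [-0.1, 0.0, -0.3]
eef_pos: [379.9, 249.8, 191.5]
wrist_force: [-0.4, 0.0, 2.3]
```

```bash
for i in 1 2 3 4; do python3 -m jog '[[0,[0,0,0.05],0],[0,[0,0,0],0],[0,[0,0,0],0]]' | grep -E 'pos|wrist'; done
```

```text
eef_pos: [379.8, 249.8, 189.0]
wrist_force: [-0.1, 0.2, 3.2]
eef_pos: [379.8, 249.8, 186.5]
wrist_force: [-0.6, 0.9, 4.5]
eef_pos: [379.8, 249.8, 184.0]
wrist_force: [-1.1, 0.6, 4.3]
eef_pos: [379.8, 249.8, 181.5]
wrist_force: [-0.4, 0.2, 5.5]
```

```bash
python3 -m jog '[[0,[0,0,0.03],0],[0,[0,0,0],0],[0,[-0.12,0,0],0],[0,[-0.12,0,0],0],[0,[-0.18,0,0],-0.0127],[0,[-0.18,0,0],-0.0127],[0,[-0.18,0,0],-0.0127],[0,[-0.18,0,0],-0.0127],[0,[0,0,0],0]]'
python3 - <<'E'
from h import *
im=door_q(np.arange(0,.8,.01))
plan(q=0.37,n=230,nrm=-8,z=180)
E
```

```text
clock: 15.85
eef_pos: [387.8, 201.7, 180.1]
eef_rot: [-3.142, 0.0, 1.851]
wrist_force: [-2.5, -1.3, 6.1]
finger_gap: 0.4
finger_force: 3.1
scene door q 0.41 2432 4094 5016
target [387.6 202.3] 180 tool shift after no twist: [ 0.006 -0.001  0.002] after twist: [ 0.006 -0.001] twist -0.0038
```

```bash
python3 -m jog '[[0,[-0.2,0,0],-0.0139],[0,[-0.2,0,-0.15],-0.0139],[0,[-0.32,0,-0.1],-0.0222],[0,[-0.32,0,0],-0.0222],[0,[-0.32,0,0],-0.0222],[0,[-0.32,0,0],-0.0222],[0,[-0.32,0,0],-0.0222],[0,[-0.32,0,0],-0.0222],[0,[-0.32,0,0],-0.0222],[0,[-0.32,0,0],-0.0222],[0,[-0.32,0,0],-0.0222],[0,[-0.32,0,0],-0.0222],[0,[-0.32,0,0],-0.0222],[0,[-0.32,0,0],-0.0222],[0,[0,0,0],0]]'
python3 - <<'E'
from h import *
im=door_q(np.arange(0.5,1.9,.02));im=door_q(np.arange(0.5,1.9,.02),"top")
plan(q=1.8,n=230,nrm=-8,z=190)
E
```

```text
clock: 17.4
eef_pos: [521.6, 46.3, 191.9]
eef_rot: [-3.141, -0.0, 2.775]
wrist_force: [-0.7, -2.1, 2.5]
finger_gap: 0.7
finger_force: 1.3
scene door q 1.38 2495 6633 5198
top door q 0.88 5812 6208 6659
target [636.7  32. ] 190 tool shift after no twist: [-2.279  0.563  0.041] after twist: [-2.258 -0.643] twist -0.1654
```

```bash
python3 -m jog '[[0,[-0.32,0,0],-0.0222],[0,[-0.32,0,0],-0.0222],[0,[-0.32,0,0],-0.0222],[0,[-0.32,0,0],-0.0222],[0,[-0.32,0,0],-0.0222],[0,[-0.32,0,0],-0.0222],[0,[-0.24,0,0],-0.0167],[0,[0,0,0],0],[0,[0,0,0],0]]'
python3 - <<'E'
from h import *
im=door_q(np.arange(1.2,1.9,.02))
E
```

```text
clock: 18.4
eef_pos: [625.6, 29.7, 192.4]
eef_rot: [3.142, -0.0, -3.04]
wrist_force: [-0.1, 0.7, 2.9]
finger_gap: 0.4
finger_force: 1.2
scene door q 1.8 2448 5738 2838
```

The door is wide open (about 1.78 rad). I'll lift and go to the hearth bar.

```bash
python3 -m jog '[[0,[0.05,0,-0.4],0],[0,[0,0,-0.5],0],[0,[0,0,-0.5],0],[0,[0,0,-0.5],0],[0,[0,0,-0.5],0.0464],[0,[0,0,0],0.0464],[0,[0,0,0],0.0464],[0,[0,0,0],0.0464],[0,[0,0,0],0.0464],[0,[0,0,0],0.0464],[0,[0,0,0],0.0464],[0,[0,0,0],0.0464],[0,[0,0,0],0.0464],[0,[0,0,0],0.0464],[0,[0,0,0],0.0464],[0,[0,0,0],0.0464],[0,[0,0,0],0]]'
python3 -c "
from h import *
plan(kiln=[-222,28],z=150,yaw=K[2]);plan(kiln=[-222,28],z=27,yaw=K[2])"
```

```text
clock: 20.15
eef_pos: [623.1, 29.3, 312.4]
eef_rot: [-3.141, -0.0, 1.492]
wrist_force: [-0.2, -0.4, -0.7]
finger_gap: 0.3
finger_force: 0.0
target [427.1 202.9] 150 tool shift after no twist: [ 3.154 -4.18   3.247] after twist: [ 3.151 -4.182] twist 0.0002
target [427.1 202.9] 27 tool shift after no twist: [ 3.154 -4.18   5.707] after twist: [ 3.151 -4.182] twist 0.0002
```

```bash
python3 -m jog '[[0,[0.315,-0.418,0],0],[0,[0.315,-0.418,0],0],[0,[0.315,-0.418,0],0],[0,[0.315,-0.418,0],0],[0,[0.315,-0.418,0],0],[0,[0.315,-0.418,0],0],[0,[0.315,-0.418,0],0],[0,[0.315,-0.418,0],0],[0,[0.315,-0.418,0],0],[0,[0.315,-0.418,0],0],[0,[0,0,0.45],0],[0,[0,0,0.45],0],[0,[0,0,0.45],0],[0,[0,0,0.45],0],[0,[0,0,0.45],0],[0,[0,0,0.45],0],[0,[0,0,0.45],0],[0,[0,0,0],0]]'
python3 - <<'E'
from h import *
plan(kiln=[-222,28],z=27,yaw=K[2])
im=camera("scene").copy();B=[[-240,-55,74],[-240,55,74]]
a=cv2.resize(im[110:290,260:460],None,fx=3,fy=3,interpolation=0)
pt=((proj("scene",k2w(K,B))-[260,110])*3).astype(int);cv2.line(a,tuple(map(int,pt[0])),tuple(map(int,pt[1])),(255,255,0),1)
cv2.imwrite("pics/c1.png",a[:,:,::-1])
E
```

```text
clock: 21.95
eef_pos: [425.4, 201.2, 152.6]
eef_rot: [-3.137, 0.002, 1.5]
wrist_force: [-0.8, -0.7, 0.1]
finger_gap: 0.3
finger_force: 0.0
target [427.1 202.9] 27 tool shift after no twist: [0.037 0.031 2.513] after twist: [0.037 0.031] twist 0.0025
```

View pics/c1.png

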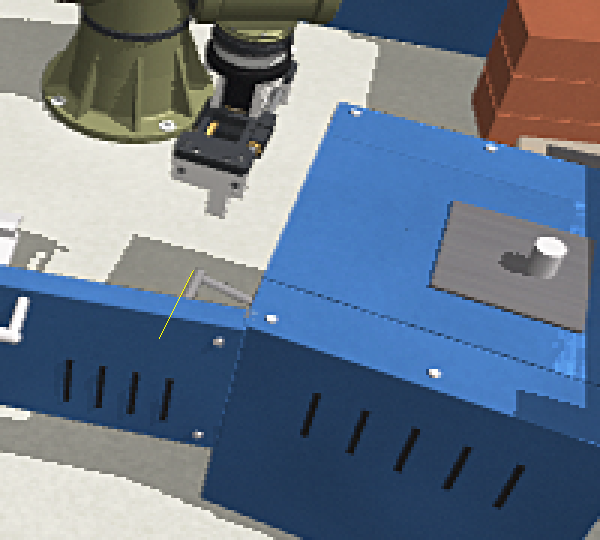

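Door open; the bar's near end is at crop (197,275), where the model puts it. I'll descend behind the bar and pull.

```bash
python3 -m jog '[[0,[0.03,0.03,0.4],0.0025],[0,[0,0,0.4],0],[0,[0,0,0.4],0],[0,[0,0,0.4],0],[0,[0,0,0.4],0],[0,[0,0,0.3],0],[0,[0,0,0.2],0],[0,[0,0,0],0]]'
python3 -m jog '[[0,[-0.1,0,0],0],[0,[-0.1,0,0],0],[0,[-0.2,0,0],0],[0,[-0.3,0,0],0],[0,[-0.3,0,0],0],[0,[-0.3,0,0],0],[0,[-0.3,0,0],0],[0,[-0.3,0,0],0],[0,[-0.3,0,0],0],[0,[-0.3,0,0],0],[0,[-0.3,0,0],0],[0,[-0.3,0,0],0],[0,[-0.3,0,0],0],[0,[-0.3,0,0],0],[0,[-0.3,0,0],0],[0,[-0.2,0,0],0],[0,[0,0,0],0]]'
python3 -c "
from h import *
plan(kiln=[-446,28],z=27,yaw=K[2])"
```

```text
clock: 22.8
eef_pos: [428.7, 203.2, 30.1]
eef_rot: [-3.141, 0.0, 1.49]
wrist_force: [-0.9, -0.0, 0.2]
finger_gap: 0.6
finger_force: 0.0
clock: 24.5
eef_pos: [411.3, -7.3, 30.2]
eef_rot: [3.141, 0.0, 1.487]
wrist_force: [-1.0, 0.8, 0.8]
finger_gap: 0.0
finger_force: 0.0
target [409.4 -20.4] 27 tool shift after no twist: [-0.264 -0.016  0.064] after twist: [-0.264 -0.017] twist -0.0016
```

```bash
python3 -m jog '[[0,[-0.1,0,0],0],[0,[-0.1,0,0],0],[0,[-0.06,0,0],0],[0,[0,0,0],0],[0,[0,0,0],0]]'
python3 -m jog '[[0,[0.1,0,0],0],[0,[0,0,-0.5],0],[0,[0,0,-0.5],0],[0,[0,0,-0.5],0],[0,[0,0,-0.5],0],[94,[0,0,-0.5],0],[94,[0,0,-0.5],0],[94,[0,0,-0.5],0],[94,[0,0,0],0],[94,[0,0,0],0]]'
python3 - <<'E'
from h import *
im=camera("scene");print(regions_of("scene","crucible1").__len__());cv2.imwrite("pics/d_scene.png",cv2.resize(im[100:300,80:380],None,fx=2.6,fy=2.6)[:,:,::-1])
camera("top")
for n,z in(("top",45),("scene",33)):
  for r in regions_of(n,"crucible1"): print(n,round(r["conf"],2),r["rect"],ray(n,r["rect"][:2],z).round(0))
plan(world=[422,-337],z=150,yaw=K[2])
E
```

```text
clock: 25.0
eef_pos: [410.8, -13.1, 30.1]
eef_rot: [3.141, -0.011, 1.487]
wrist_force: [6.7, 62.8, 3.7]
finger_gap: 0.3
finger_force: 31.0
clock: 26.0
eef_pos: [410.7, -14.0, 204.7]
eef_rot: [3.141, 0.0, 1.489]
wrist_force: [-0.7, 0.1, -0.4]
finger_gap: 37.0
finger_force: 0.0
6
top 0.83 [347.6, 194.9, 16.5, 18.8] [ 571. -331.   45.]
top 0.79 [390.9, 163.7, 22.9, 17.3] [ 676. -479.   45.]
top 0.78 [381.4, 231.4, 22.6, 18.7] [ 450. -435.   45.]
top 0.53 [381.4, 191.0, 20.8, 19.2] [ 583. -442.   45.]
scene 0.93 [109.7, 212.6, 17.3, 27.7] [ 681. -477.   33.]
scene 0.87 [133.9, 192.9, 25.0, 25.1] [ 571. -458.   33.]
scene 0.85 [186.9, 175.8, 14.8, 17.4] [ 421. -327.   33.]
scene 0.65 [195.3, 202.8, 15.2, 21.6] [ 534. -230.   33.]
scene 0.59 [156.2, 177.8, 15.6, 25.8] [ 473. -428.   33.]
scene 0.55 [162.5, 204.5, 20.2, 26.2] [ 583. -331.   33.]
target [ 422 -337] 150 tool shift after no twist: [-6.418  0.761  1.084] after twist: [-6.42  0.74] twist -0.0011
```

View pics/d_scene.png

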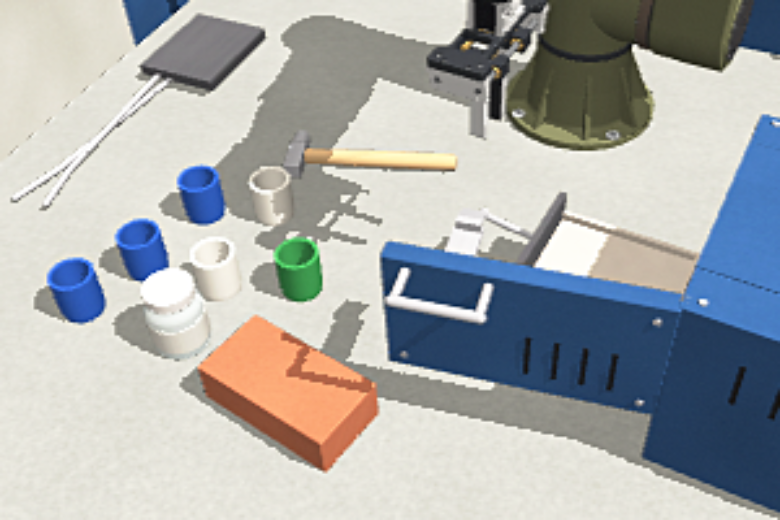

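The picture shows the door open with the hearth drawn out, and two white crucibles at crop (270,195) and (215,268). I'll refine their positions with a silhouette fit.

```bash
cat >> h.py <<'E'
def cruc(x0,y0,z0=0):
    t=np.linspace(0,2*np.pi,40)
    def mask(n,x,y,s=4):
        P=np.vstack([np.c_[x+29*np.cos(t),y+29*np.sin(t),0*t+z] for z in(z0,z0+66)])
        m=np.zeros((384*s,512*s),np.uint8);cv2.fillConvexPoly(m,cv2.convexHull(((proj(n,P)+.5)*s).astype(np.int32)),1)
        return cv2.resize(m.astype(np.float32),(512,384),interpolation=cv2.INTER_AREA)
    M={}
    for n in("scene","top"):
        camera(n);g=mask(n,x0,y0)
        rs=[(float((r["pixels"]*g).sum()/np.maximum(r["pixels"],g).sum()),i,r) for i,r in enumerate(regions_of(n,"crucible1"))]
        b=max(rs,key=lambda v:v[0],default=(0,0,0))
        if b[0]>.25: M[n]=b[2]["pixels"].astype(np.float32)
    f=lambda p:sum(np.abs(mask(n,*p)-m).sum()/m.sum() for n,m in M.items())
    r=minimize(f,[x0,y0],method="Nelder-Mead",options=dict(initial_simplex=[[x0,y0],[x0+12,y0],[x0,y0+12]],xatol=.3))
    print("crucible",r.x.round(1),"res",round(r.fun,2),list(M))
    return r.x
E
python3 - <<'E'
from h import *
a=cruc(422,-335);b=cruc(576,-334)
plan(world=a,z=100,yaw=K[2])
E
```

```text
crucible [ 423.7 -335.3] res 0.31 ['scene', 'top']
crucible [ 579.3 -331.6] res 0.31 ['scene', 'top']
target [ 423.7 -335.3] 100 tool shift after no twist: [-6.381  0.787  2.099] after twist: [-6.383  0.765] twist -0.0011
```

```bash
python3 -m jog '[[90,[-0.58,0.07,0],0],[90,[-0.58,0.07,0],0],[90,[-0.58,0.07,0],0],[90,[-0.58,0.07,0],0],[90,[-0.58,0.07,0],0],[90,[-0.58,0.07,0],0],[90,[-0.58,0.07,0],0],[90,[-0.58,0.07,0],0],[90,[-0.58,0.07,0],0],[90,[-0.58,0.07,0],0],[90,[-0.58,0.07,0],0],[90,[0,0,0.5],0],[90,[0,0,0.5],0],[90,[0,0,0],0]]'
python3 -c "
from h import *
plan(world=[423.7,-335.3],z=2,yaw=K[2])"
```

```text
clock: 28.05
eef_pos: [421.7, -334.4, 152.0]
eef_rot: [-3.137, -0.003, 1.488]
wrist_force: [0.0, 1.2, 0.5]
finger_gap: 90.3
finger_force: 0.0
target [ 423.7 -335.3] 2 tool shift after no twist: [-0.015  0.042  2.999] after twist: [-0.016  0.042] twist -0.0012
```

```bash
python3 -m jog '[[90,[-0.01,0.04,0.4],0],[90,[0,0,0.4],0],[90,[0,0,0.4],0],[90,[0,0,0.4],0],[90,[0,0,0.4],0],[90,[0,0,0.4],0],[90,[0,0,0.4],0],[90,[0,0,0.2],0],[90,[0,0,0],0],[50,[0,0,0],0],[50,[0,0,0],0],[50,[0,0,0],0],[50,[0,0,0],0],[50,[0,0,0],0],[50,[0,0,0],0],[50,[0,0,0],0],[50,[0,0,0],0]]' 25
python3 -m jog '[[50,[0,0,-0.2],0],[50,[0,0,-0.4],0],[50,[0,0,-0.5],0],[50,[0,0,-0.5],0],[50,[0,0,-0.5],0],[50,[0,0,-0.2],0],[50,[0,0,0],0]]'
python3 -c "
from h import *
print(read_state()['wrist_force']);plan(kiln=[-242,15],z=120,yaw=K[2])"
```

```text
clock: 29.75
eef_pos: [424.7, -336.0, 5.3]
eef_rot: [-3.141, 0.0, 1.488]
wrist_force: [-4.8, 1.0, 5.9]
finger_gap: 57.5
finger_force: 25.0
clock: 30.45
eef_pos: [425.3, -336.2, 121.1]
eef_rot: [3.14, 0.001, 1.488]
wrist_force: [-0.0, -0.9, -2.8]
finger_gap: 57.5
finger_force: 25.0
[-0.03286781 -0.88400453 -2.84649837]
target [438.5 182. ] 120 tool shift after no twist: [10.349 -0.59   0.021] after twist: [10.351 -0.555] twist -0.0011
```

```bash
python3 -m jog '[[50,[0,0,-0.5],0],[50,[0.2,-0.1,-0.2],0],[50,[0.55,-0.07,0],0],[50,[0.55,-0.07,0],0],[50,[0.55,-0.07,0],0],[50,[0.55,-0.07,0],0],[50,[0.55,-0.07,0],0],[50,[0.55,-0.07,0],0],[50,[0.55,-0.07,0],0],[50,[0.55,-0.07,0],0],[50,[0.55,-0.07,0],0],[50,[0.55,-0.07,0],0],[50,[0.55,-0.07,0],0],[50,[0.55,-0.07,0],0],[50,[0.55,-0.07,0],0],[50,[0.55,-0.07,0],0],[50,[0.55,-0.07,0],0],[50,[0.55,-0.07,0],0],[50,[0.55,-0.07,0],0],[50,[0,0,0],0]]'
python3 -m jog '[[50,[0.4,0.3,0],0],[50,[0.2,0.3,0],0],[50,[0,0,0],0]]'
python3 - <<'E'
from h import *
plan(kiln=[-242,15],z=80,yaw=K[2])
im=camera("scene").copy()
def line(P,c):
    cv2.polylines(im,[np.round(proj("scene",k2w(K,P))*16).astype(np.int32)],1,c,1,shift=4)
line([[-280+a,b,74] for a,b in((-90,-88),(90,-88),(90,88),(-90,88))],(255,0,255))
a=cv2.resize(im[100:270,210:400],None,fx=3.5,fy=3.5,interpolation=0);cv2.imwrite("pics/e1.png",a[:,:,::-1])
E
```

```text
clock: 32.45
eef_pos: [399.0, 147.4, 153.6]
eef_rot: [-3.139, 0.0, 1.491]
wrist_force: [0.3, 0.3, -2.3]
finger_gap: 57.3
finger_force: 25.0
clock: 32.75
eef_pos: [432.8, 172.9, 153.6]
eef_rot: [-3.14, 0.001, 1.489]
wrist_force: [-0.4, -0.5, -3.1]
finger_gap: 57.9
finger_force: 25.0
target [438.5 182. ] 80 tool shift after no twist: [0.19  0.097 1.472] after twist: [0.19  0.098] twist -0.001
```

View pics/e1.png

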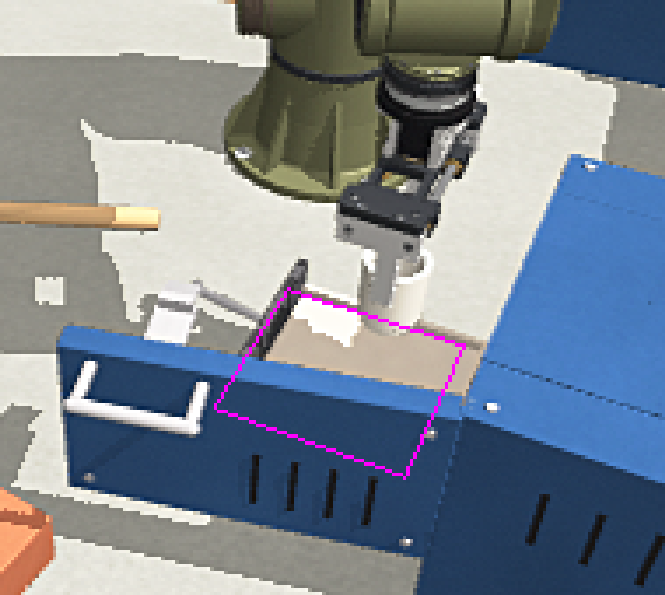

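Deck outline fits to within about 10 mm (true centre slightly further back), and the crucible is held above it at crop (395,290). Lowering it now.

```bash
python3 -m jog '[[50,[0.19,0.1,0],0],[50,[0,0,0.3],0],[50,[0,0,0.3],0],[50,[0,0,0.3],0],[50,[0,0,0.3],0],[50,[0,0,0.18],0],[50,[0,0,0.07],0],[50,[0,0,0],0]]'
python3 -c "
from h import *
plan(kiln=[-242,15],z=80,yaw=K[2])"
```

```text
clock: 33.6
eef_pos: [438.0, 181.8, 82.4]
eef_rot: [-3.141, 0.0, 1.488]
wrist_force: [-0.6, 1.0, -2.1]
finger_gap: 57.8
finger_force: 25.0
target [438.5 182. ] 80 tool shift after no twist: [0.005 0.01  0.048] after twist: [0.004 0.01 ] twist -0.0011
```

```bash
python3 -m jog '[[50,[0,0,0.04],0],[50,[0,0,0],0]]' | grep -E 'pos|wrist'
python3 -m jog '[[50,[0,0,0.02],0],[50,[0,0,0],0]]'| grep -E 'pos|wrist'
```

```text
eef_pos: [438.2, 181.8, 80.8]
wrist_force: [-0.4, 0.7, -3.7]
eef_pos: [438.1, 181.8, 79.6]
wrist_force: [0.1, 0.2, -2.2]
```

```bash
python3 -m jog '[[50,[0,0,0.02],0],[50,[0,0,0],0],[62,[0,0,0],0],[66,[0,0,0],0],[70,[0,0,0],0],[76,[0,0,0],0],[76,[0,0,0],0],[76,[0,0,-0.3],0],[76,[0,0,-0.5],0],[76,[0,0,-0.5],0],[90,[0,0,-0.5],0],[90,[0,-0.4,-0.5],0],[90,[-0.1,-0.4,-0.1],0],[90,[0,0,0],0]]'
python3 - <<'E'
from h import *
a=cruc(438,182,74);print(read_state()['eef_pos']); b=cruc(579,-332)
kx=np.linalg.inv([[np.cos(K[2]),-np.sin(K[2])],[np.sin(K[2]),np.cos(K[2])]])@(a-K[:2]);print("kiln xy",kx.round(1))
plan(world=b,z=150,yaw=2.705)
E
```

```text
clock: 35.4
eef_pos: [397.0, 180.2, 199.6]
eef_rot: [3.14, -0.001, 1.489]
wrist_force: [-0.1, -0.5, -0.1]
finger_gap: 89.9
finger_force: 0.0
crucible [438. 182.] res 0.0 []
[398.1309132  180.1125583  197.89890053]
crucible [ 579.5 -330.5] res 0.23 ['scene', 'top']
kiln xy [-242.    15.5]
target [ 579.5 -330.5] 150 tool shift after no twist: [-9.878  4.462  0.96 ] after twist: [-7.609 -7.719] twist -0.3873
```

```bash
python3 -m jog '[[90,[-0.2,0,-0.4],0],[90,[-0.605,0.279,0],0],[90,[-0.605,0.279,0],0],[90,[-0.605,0.279,0],0],[90,[-0.605,0.279,0],0],[90,[-0.605,0.279,0],0],[90,[-0.605,0.279,0],0],[90,[-0.605,0.279,0],0],[90,[-0.605,0.279,0],0],[90,[-0.605,0.279,0],0],[90,[-0.605,0.279,0],0],[90,[-0.605,0.279,0],0],[90,[-0.605,0.279,0],0],[90,[-0.605,0.279,0],0],[90,[-0.605,0.279,0],0],[90,[-0.605,0.279,0],0],[90,[-0.605,0.279,0],0]]'
python3 -m jog '[[90,[0,0,0.2],-0.043],[90,[0,0,0.2],-0.043],[90,[0,0,0.2],-0.043],[90,[0,0,0.2],-0.043],[90,[0,0,0.2],-0.043],[90,[0,0,0.2],-0.043],[90,[0,0,0.2],-0.043],[90,[0,0,0.1],-0.043],[90,[0,0,0],-0.043],[90,[0,0,0],0]]'
python3 - <<'E'
from h import *
a=cruc(438,182,74)
b=cruc(579,-332)
plan(world=[579.5,-331],z=4,yaw=2.705)
im=camera("scene");cv2.imwrite("pics/f1.png",cv2.resize(im[90:290,80:400],None,fx=2.4,fy=2.4)[:,:,::-1])
E
```

```text
clock: 37.5
eef_pos: [579.8, -332.1, 217.8]
eef_rot: [-3.141, -0.0, 1.488]
wrist_force: [-0.2, -0.4, -0.0]
finger_gap: 90.0
finger_force: 0.0
clock: 38.5
eef_pos: [579.4, -330.7, 142.7]
eef_rot: [3.141, -0.001, 2.706]
wrist_force: [0.2, 0.6, -0.5]
finger_gap: 89.9
finger_force: 0.0
crucible [439.3 181.5] res 0.57 ['scene', 'top']
crucible [ 576.6 -335.4] res 0.08 ['scene']
target [ 579.5 -331. ] 4 tool shift after no twist: [-0.003 -0.007  2.79 ] after twist: [-0.003 -0.007] twist -0.0006
```

View pics/f1.png

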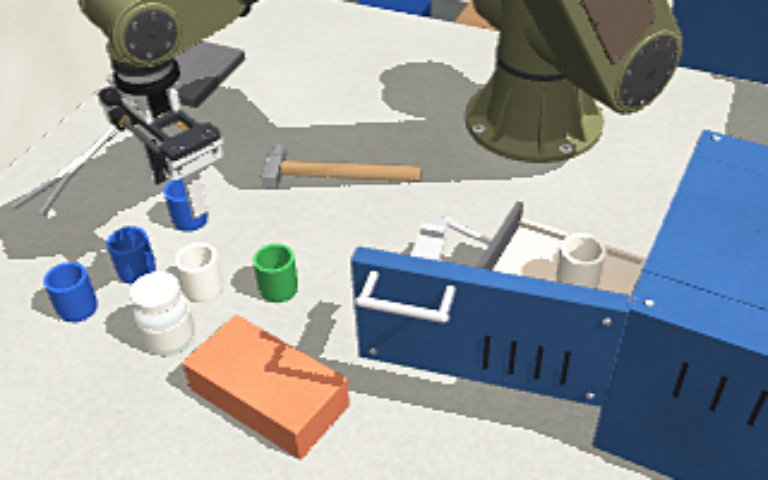

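The first crucible stands on the deck (crop (580,262)), and the second is still at (200,270) below the gripper. Grasping it.

```bash
python3 -m jog '[[88,[0.03,0.03,0.4],0],[88,[0,0,0.4],0],[88,[0,0,0.4],0],[88,[0,0,0.4],0],[88,[0,0,0.4],0],[88,[0,0,0.4],0],[88,[0,0,0.3],0],[88,[0,0,0.08],0],[88,[0,0,0],0],[50,[0,0,0],0],[50,[0,0,0],0],[50,[0,0,0],0],[50,[0,0,0],0],[50,[0,0,0],0],[50,[0,0,0],0],[50,[0,0,0],0],[50,[0,0,0],0]]' 25
python3 -m jog '[[50,[0,0,-0.2],0],[50,[0,0,-0.4],0],[50,[0,0,-0.5],0],[50,[0,0,-0.5],0],[50,[0,0,-0.5],0.043],[50,[0,0,-0.5],0.043],[50,[0,0,-0.4],0.043],[50,[0,0,0],0.043],[50,[0,0,0],0.043],[50,[0,0,0],0.043],[50,[0,0,0],0.043],[50,[0,0,0],0.043],[50,[0,0,0],0.043],[50,[0,0,0],0]]'
python3 -c "
from h import *
print(read_state()['wrist_force']);plan(kiln=[-311,17],z=150,yaw=K[2])"
```

```text
clock: 40.65
eef_pos: [578.9, -329.0, 5.0]
eef_rot: [-3.141, 0.001, 2.704]
wrist_force: [-2.7, -2.7, 6.2]
finger_gap: 57.4
finger_force: 25.0
clock: 42.05
eef_pos: [578.7, -328.2, 154.4]
eef_rot: [-3.141, -0.001, 1.486]
wrist_force: [0.2, -0.2, -2.7]
finger_gap: 57.8
finger_force: 25.0
[ 0.24605518 -0.20571375 -2.73423671]
target [431.  113.3] 150 tool shift after no twist: [ 8.55  -3.687  0.088] after twist: [ 8.57  -3.641] twist -0.0017
```

```bash
python3 -m jog '[[50,[0.4,-0.55,0],0],[50,[0.4,-0.55,0],0],[50,[0.4,-0.55,0],0],[50,[0.4,-0.55,0],0],[50,[0.4,-0.55,0],0],[50,[0.4,-0.55,0],0],[50,[0.4,-0.55,0],0],[50,[0.4,-0.55,0],0],[50,[0.5,0,0],0],[50,[0.5,0,0],0],[50,[0.5,0,0],0],[50,[0.5,0,0],0],[50,[0.5,0,0],0],[50,[0.5,0,0],0],[50,[0.5,0,0],0],[50,[0.5,0,0],0],[50,[0.5,0,0],0],[50,[0.4,0.3,0],0],[50,[0.3,0.3,0],0],[50,[0,0,0],0]]'
python3 -c "
from h import *
print(read_state()['wrist_force']);plan(kiln=[-311,17],z=81,yaw=K[2])"
```

```text
clock: 44.05
eef_pos: [424.8, 107.0, 154.5]
eef_rot: [-3.142, -0.0, 1.494]
wrist_force: [-0.5, -0.6, -2.6]
finger_gap: 57.6
finger_force: 25.0
[-0.54755254 -0.57391646 -2.58640654]
target [431.  113.3] 81 tool shift after no twist: [0.136 0.114 1.469] after twist: [0.136 0.113] twist 0.0008
```

```bash
python3 -m jog '[[50,[0.13,0.11,0],0],[50,[0,0,0.3],0],[50,[0,0,0.3],0],[50,[0,0,0.3],0],[50,[0,0,0.3],0],[50,[0,0,0.2],0],[50,[0,0,0.07],0],[50,[0,0,0],0],[50,[0,0,0.02],0],[50,[0,0,0.02],0],[50,[0,0,0],0]]'
```

```text
clock: 45.15
eef_pos: [430.1, 111.7, 79.2]
eef_rot: [3.141, -0.0, 1.488]
wrist_force: [-0.4, 0.5, -2.8]
finger_gap: 57.2
finger_force: 25.0
```

```bash
python3 -m jog '[[50,[0,0,0.02],0],[50,[0,0,0],0],[62,[0,0,0],0],[66,[0,0,0],0],[70,[0,0,0],0],[76,[0,0,0],0],[76,[0,0,0],0],[76,[0,0,-0.3],0],[76,[0,0,-0.5],0],[76,[0,0,-0.5],0],[60,[0,0,-0.5],0],[0,[-0.5,-0.5,-0.5],0],[0,[-0.5,-0.5,0],0],[0,[-0.5,-0.5,0],0],[0,[-0.5,-0.5,0],0],[0,[0,0,0],0]]'
python3 - <<'E'
from h import *
a=cruc(439,182,74);b=cruc(430,112,74)
for c in(a,b): print((np.array([[np.cos(K[2]),np.sin(K[2])],[-np.sin(K[2]),np.cos(K[2])]])@(c-K[:2])).round(1))
im=camera("scene")
for n,z in(("scene",107),("scene",33),):
  for r in regions_of(n,"crucible1"): print(z,round(r["conf"],2),np.round(r["rect"],0),ray(n,r["rect"][:2],z).round(0),im[r["pixels"]].mean(0).round(0))
plan(kiln=[-490,20],z=27,yaw=K[2])
E
```

```text
clock: 46.75
eef_pos: [320.4, 18.9, 193.2]
eef_rot: [3.14, 0.0, 1.486]
wrist_force: [-0.1, 0.7, -0.9]
finger_gap: 31.4
finger_force: 0.0
crucible [439.2 182.5] res 0.46 ['scene', 'top']
crucible [431.6 112.9] res 0.23 ['scene', 'top']
[-241.4   14.3]
[-311.4   16.4]
107 0.79 [194. 202.  18.  22.] [ 591. -192.  107.] [ 62. 143.  76.]
107 0.69 [158. 176.  18.  28.] [ 528. -367.  107.] [ 47.  88. 175.]
107 0.67 [134. 195.  24.  27.] [ 634. -389.  107.] [ 46.  88. 176.]
107 0.65 [303. 193.  20.  26.] [428. 119. 107.] [202. 197. 186.]
107 0.65 [323. 198.  21.  22.] [426. 184. 107.] [187. 182. 171.]
107 0.64 [106. 212.  16.  25.] [ 730. -424.  107.] [ 47.  88. 177.]
33 0.79 [194. 202.  18.  22.] [ 531. -235.   33.] [ 62. 143.  76.]
33 0.69 [158. 176.  18.  28.] [ 462. -426.   33.] [ 47.  88. 175.]
33 0.67 [134. 195.  24.  27.] [ 578. -450.   33.] [ 46.  88. 176.]
33 0.65 [303. 193.  20.  26.] [353. 104.  33.] [202. 197. 186.]
33 0.65 [323. 198.  21.  22.] [350. 175.  33.] [187. 182. 171.]
33 0.64 [106. 212.  16.  25.] [ 683. -489.   33.] [ 47.  88. 177.]
target [413.9 -64.9] 27 tool shift after no twist: [-1.55   1.967  3.316] after twist: [-1.556  1.962] twist -0.0009
```

Both crucibles stand on the deck (kiln x −241 and −311, y about 15). Now the hearth.

```bash
python3 -m jog '[[0,[-0.4,0,0],0],[0,[-0.4,0.2,0],0],[0,[-0.4,0.4,0],0],[0,[-0.35,0.45,0],0],[0,[0,0.45,0.3],0],[0,[0,0.46,0.5],0],[0,[0,0,0.5],0],[0,[0,0,0.5],0],[0,[0,0,0.5],0],[0,[0,0,0.5],0],[0,[0,0,0.5],0],[0,[0,0,0],0]]'
python3 -c "
from h import *
plan(kiln=[-474,20],z=27,yaw=K[2])
plan(kiln=[-254,20],z=27,yaw=K[2])"
```

```text
clock: 48.5
eef_pos: [411.7, -64.6, 25.6]
eef_rot: [-3.137, -0.001, 1.488]
wrist_force: [1.4, -0.6, 0.6]
finger_gap: 0.6
finger_force: 0.0
target [415.2 -48.9] 27 tool shift after no twist: [ 0.318  0.042 -0.028] after twist: [0.318 0.043] twist -0.0011
target [432.5 170.4] 27 tool shift after no twist: [ 4.718  0.028 -0.028] after twist: [4.718 0.043] twist -0.0011
```

```bash
python3 -m jog '[[0,[0.1,0.04,0],0],[0,[0.1,0,0],0],[0,[0.08,0,0],0],[0,[0.08,0,0],0],[0,[0.12,0,0],0],[0,[0.18,0,0],0],[0,[0.22,0,0],0],[0,[0.25,0,0],0],[0,[0.25,0,0],0],[0,[0.25,0,0],0],[0,[0.25,0,0],0],[0,[0.25,0,0],0],[0,[0.25,0,0],0],[0,[0.25,0,0],0],[0,[0.25,0,0],0],[0,[0.25,0,0],0],[0,[0.25,0,0],0],[0,[0.22,0,0],0],[0,[0.18,0,0],0],[0,[0.12,0,0],0]]'
python3 -m jog '[[0,[0.15,0,0],0],[0,[0.15,0,0],0],[0,[0.1,0,0],0],[0,[0.05,0,0],0],[0,[0,0,0],0]]'
python3 -c "
from h import *
plan(kiln=[-254,20],z=27,yaw=K[2])"
```

```text
clock: 50.5
eef_pos: [431.4, 129.9, 27.8]
eef_rot: [-3.141, 0.0, 1.489]
wrist_force: [0.0, -0.3, -0.1]
finger_gap: 0.3
finger_force: 0.3
clock: 51.0
eef_pos: [433.4, 151.8, 27.9]
eef_rot: [3.141, -0.0, 1.489]
wrist_force: [-0.3, -0.1, 0.1]
finger_gap: 0.4
finger_force: 0.0
target [432.5 170.4] 27 tool shift after no twist: [ 0.368 -0.047  0.019] after twist: [ 0.369 -0.046] twist -0.001
```

```bash
python3 -m jog '[[0,[0.08,0,0],0],[0,[0.08,0,0],0],[0,[0.08,0,0],0],[0,[0.06,0,0],0],[0,[0,0,0],0]]'|grep -E "pos|wrist|_force"
for i in 1 2 3; do python3 -m jog '[[0,[0.03,0,0],0],[0,[0,0,0],0]]'|grep -E "pos|wrist|_force"; done
```

```text
eef_pos: [434.6, 166.9, 28.0]
wrist_force: [-0.3, -0.6, 0.7]
finger_force: 0.0
eef_pos: [434.8, 168.1, 28.0]
wrist_force: [-0.2, 0.7, -0.9]
finger_force: 0.0
eef_pos: [434.9, 169.6, 28.0]
wrist_force: [0.6, -0.8, -0.1]
finger_force: 0.0
eef_pos: [435.0, 171.1, 28.0]
wrist_force: [0.3, 0.1, -1.4]
finger_force: 0.0
```

```bash
for i in 1 2 3 4; do python3 -m jog '[[0,[0.03,0,0],0],[0,[0,0,0],0]]'|grep -E "pos|wrist|_force"; done
```

```text
eef_pos: [435.1, 172.6, 27.9]
wrist_force: [0.1, -0.4, -0.2]
finger_force: 0.0
eef_pos: [435.2, 174.1, 27.9]
wrist_force: [0.4, 0.0, -0.3]
finger_force: 0.0
eef_pos: [435.3, 175.3, 27.9]
wrist_force: [-0.7, -2.8, 1.7]
finger_force: 1.6
eef_pos: [435.3, 175.4, 27.9]
wrist_force: [-1.0, -16.4, 4.9]
finger_force: 8.1
```

The hearth is home against its stop. I'll back off and go to the door handle from above.

```bash
python3 -m jog '[[0,[-0.2,0,0],0],[0,[-0.3,0,0],0],[0,[0,0,-0.5],0],[0,[0,0,-0.5],0],[0,[0,0,-0.5],0],[0,[0,0,-0.5],0],[0,[0,0,-0.5],0],[0,[0,0,-0.5],0],[0,[0,0,-0.5],0],[0,[0,0,-0.5],0],[0,[0,0,-0.5],0],[0,[0,0,-0.5],0],[0,[0,0,0],0]]'
python3 - <<'E'
from h import *
door_q(np.arange(1.5,1.92,.01))
for n in("scene","top"):
  im=camera(n)
  for r in regions_of(n,"door_handle")[:2]+regions_of(n,"crucible1"):print(n,round(r["conf"],2),np.round(r["rect"],1),im[r["pixels"]].mean(0).round(0))
for q in(1.7,1.75,1.8,1.85):
    P=k2w(K,[-150-230*np.sin(q)-67*np.cos(q),-150+230*np.cos(q)-67*np.sin(q),245]);print(q,P.round(0),proj("scene",P).round(1),proj("top",P).round(1))
plan(q=1.78,n=230,nrm=43,z=280)
E
```

```text
clock: 54.2
eef_pos: [434.2, 152.3, 280.8]
eef_rot: [3.137, -0.002, 1.488]
wrist_force: [0.1, 0.2, -0.6]
finger_gap: 0.4
finger_force: 0.0
scene door q 1.8 2427 3972 2990
scene 0.82 [286.1 223.  120.4  79.6] [ 58.  85. 121.]
scene 0.81 [156.1 177.7  15.1  20.6] [ 43.  85. 173.]
scene 0.76 [109.1 212.5  17.2  25.8] [ 43.  85. 176.]
scene 0.62 [351.5 230.2 252.2 174.6] [ 59.  90. 130.]
scene 0.58 [133.7 195.4  23.4  24.1] [ 44.  86. 175.]
scene 0.57 [195.9 203.1  18.1  22.2] [ 61. 143.  75.]
top 0.69 [161.4 219.4  13.4  46.3] [58. 56. 52.]
top 0.88 [391.3 163.8  22.4  19.2] [ 21.  46. 102.]
top 0.85 [380.6 229.1  25.2  16.5] [ 30.  55. 110.]
top 0.65 [315.9 204.8  19.1  19.8] [35. 95. 42.]
top 0.58 [381.2 191.8  19.8  22.3] [ 27.  51. 106.]
1.7 [[689.  34. 245.]] [[247.3 213. ]] [[234.4 144.2]]
1.75 [[700.  38. 245.]] [[247.1 216.5]] [[233.  140.5]]
1.8 [[711.  43. 245.]] [[247.1 220.1]] [[231.4 136.9]]
1.85 [[722.  49. 245.]] [[247.4 223.7]] [[229.6 133.4]]
target [682.7  38.2] 280 tool shift after no twist: [-1.857  5.162 -0.058] after twist: [-4.654 -2.904] twist -0.5677
```

```bash
python3 -m jog '[[0,[-0.155,0.43,0],0],[0,[-0.155,0.43,0],0],[0,[-0.155,0.43,0],0],[0,[-0.155,0.43,0],0],[0,[-0.155,0.43,0],0],[0,[-0.155,0.43,0],0],[0,[-0.155,0.43,0],0],[0,[-0.155,0.43,0],0],[0,[-0.155,0.43,0],0],[0,[-0.155,0.43,0],0],[0,[-0.155,0.43,0],0],[0,[-0.155,0.43,0],0],[0,[0,0,0],0]]'
python3 -m jog '[[0,[0,0,0],-0.0473],[0,[0,0,0],-0.0473],[0,[0,0,0],-0.0473],[0,[0,0,0],-0.0473],[0,[0,0,0],-0.0473],[0,[0,0,0],-0.0473],[0,[0,0,0],-0.0473],[0,[0,0,0],-0.0473],[0,[0,0,0],-0.0473],[0,[0,0,0],-0.0473],[0,[0,0,0],-0.0473],[0,[0,0,0],-0.0473],[0,[0,0,0],0]]'
python3 -c "
from h import *
plan(q=1.785,n=230,nrm=43,z=197)"
```

```text
clock: 55.85
eef_pos: [684.0, 36.8, 275.7]
eef_rot: [-3.139, 0.0, 1.487]
wrist_force: [-0.6, 0.3, 0.2]
finger_gap: 0.7
finger_force: 0.0
clock: 57.15
eef_pos: [682.4, 38.5, 277.7]
eef_rot: [3.141, -0.0, -3.009]
wrist_force: [-1.3, -0.6, 0.4]
finger_gap: 0.5
finger_force: 0.0
target [683.8  38.5] 197 tool shift after no twist: [-0.029 -0.003  1.614] after twist: [-0.029 -0.003] twist -0.0007
```

```bash
python3 -m jog '[[0,[-0.03,0,0.4],0],[0,[0,0,0.4],0],[0,[0,0,0.4],0],[0,[0,0,0.4],0],[0,[0,0,0],0]]'
python3 -m jog '[[0,[0.15,0,0],0],[0,[0.15,-0.01,0],0.007],[0,[0.3,-0.035,0],0.0208],[0,[0.322,-0.035,0],0.0223],[0,[0.322,-0.035,0],0.0223],[0,[0.322,-0.035,0],0.0223],[0,[0.322,-0.035,0],0.0223],[0,[0.322,-0.035,0],0.0223],[0,[0,0,0],0]]'
python3 - <<'E'
from h import *
door_q(np.arange(.8,1.92,.02))
print(read_state()["eef_rot"][2]-K[2])
plan(q=1.335,n=230,nrm=33,z=197)
E
```

```text
clock: 57.65
eef_pos: [683.0, 38.5, 194.9]
eef_rot: [3.141, -0.005, -3.016]
wrist_force: [0.6, -0.2, -0.4]
finger_gap: 0.7
finger_force: 0.0
clock: 58.55
eef_pos: [573.2, 31.7, 199.7]
eef_rot: [3.141, 0.002, 2.831]
wrist_force: [-0.6, 0.9, -0.5]
finger_gap: 0.2
finger_force: 0.0
scene door q 1.32 2832 5429 5556
1.3422880899429717
target [570.4  31.7] 197 tool shift after no twist: [ 0.07 -0.02  0.05] after twist: [ 0.07 -0.02] twist 0.0023
```

```bash
python3 -m jog '[[0,[0.322,-0.035,0.03],0.0223],[0,[0.322,-0.035,0.03],0.0223],[0,[0.322,-0.035,0],0.0223],[0,[0.322,-0.035,0],0.0223],[0,[0.322,-0.035,0],0.0223],[0,[0.322,-0.035,0],0.0223],[0,[0.322,-0.035,0],0.0223],[0,[0.322,-0.035,0],0.0223],[0,[0.322,-0.035,0],0.0223],[0,[0.322,-0.035,0],0.0223],[0,[0.322,-0.035,0],0.0223],[0,[0.322,-0.035,0],0.0223],[0,[0.322,-0.035,0],0.0223],[0,[0,0,0],0]]'
python3 - <<'E'
from h import *
door_q(np.arange(0,1,.01))
print(read_state()["eef_rot"][2]-K[2])
plan(q=0.42,n=230,nrm=33,z=197);plan(q=0,n=230,nrm=33,z=197)
E
```

```text
clock: 60.0
eef_pos: [408.8, 150.7, 195.5]
eef_rot: [3.141, -0.0, 1.925]
wrist_force: [0.2, -0.3, -0.3]
finger_gap: 0.8
finger_force: 0.0
scene door q 0.37 2534 3828 5854
0.434981181666827
target [404.5 152.6] 197 tool shift after no twist: [ 0.08  -0.068 -0.031] after twist: [ 0.079 -0.07 ] twist 0.0048
target [378.3 245.9] 197 tool shift after no twist: [ 2.011  0.091 -0.031] after twist: [ 1.862 -0.765] twist 0.1385
```

```bash
python3 -m jog '[[0,[0.25,-0.08,0],0.0159],[0,[0.23,-0.03,0],0.0159],[0,[0.23,-0.025,0],0.0159],[0,[0.23,-0.025,0],0.0159],[0,[0.23,-0.025,0],0.0159],[0,[0.23,-0.025,0],0.0159],[0,[0.2,-0.025,0],0.0159],[0,[0,0,0],0]]'
python3 - <<'E'
from h import *
door_q(np.arange(0,.6,.01))
print(read_state()["eef_rot"][2]-K[2])
plan(q=0,n=230,nrm=33,z=197)
E
```

```text
clock: 60.85
eef_pos: [381.5, 225.1, 195.0]
eef_rot: [3.141, -0.0, 1.576]
wrist_force: [-0.9, -0.4, 0.0]
finger_gap: 0.8
finger_force: 0.0
scene door q 0.04 2398 2454 4925
0.08501041295662937
target [378.3 245.9] 197 tool shift after no twist: [ 0.426 -0.061 -0.04 ] after twist: [ 0.419 -0.097] twist 0.0271
```

```bash
python3 -m jog '[[0,[0.1,-0.02,0],0.009],[0,[0.1,-0.02,0],0.009],[0,[0.1,-0.02,0],0.009],[0,[0,0,0],0],[0,[0,0,0],0]]'|grep -E "pos|wrist"
for i in 1 2 3 4; do python3 -m jog '[[0,[0.03,0,0],0],[0,[0,0,0],0]]'|grep -E "pos|wrist"; done
```

```text
eef_pos: [378.7, 239.4, 195.0]
wrist_force: [0.2, 0.2, -0.2]
eef_pos: [378.6, 241.3, 195.0]
wrist_force: [-0.7, -0.1, 0.4]
eef_pos: [378.6, 243.0, 194.9]
wrist_force: [-0.2, 1.0, -0.3]
eef_pos: [378.7, 244.6, 194.9]
wrist_force: [0.6, -0.3, -0.4]
eef_pos: [378.7, 245.0, 195.0]
wrist_force: [-2.3, -9.3, 3.3]
```

The door is shut against its stop. Next, the pull test with small steps near the catch.

```bash
python3 -m jog '[[0,[-0.1,0,0],0],[0,[0,0,0],0],[0,[0,0,0],0],[0,[0,0,0],0],[0,[-0.2,0,0],0],[0,[-0.12,0.02,0],-0.009],[0,[-0.12,0.02,0],-0.009],[0,[-0.12,0.02,0],-0.009],[0,[-0.12,0.02,0],-0.009],[0,[-0.12,0.02,0],-0.009],[0,[-0.12,0.02,0],-0.009],[0,[-0.1,0.02,0],-0.008],[0,[0,0,0],0],[0,[0,0,0],0]]'
python3 - <<'E'
from h import *
door_q(np.arange(0,.6,.01))
print(read_state()["eef_rot"][2]-K[2])
plan(q=0.21,n=230,nrm=53,z=197);plan(q=0.24,n=230,nrm=53,z=197)
E
```

```text
clock: 63.6
eef_pos: [384.5, 189.8, 195.0]
eef_rot: [-3.142, -0.0, 1.682]
wrist_force: [0.2, -0.0, 0.7]
finger_gap: 0.6
finger_force: 0.0
scene door q 0.16 2414 3091 4800
0.1908260547392997
target [389.1 178.1] 197 tool shift after no twist: [-0.247  0.064 -0.041] after twist: [-0.248  0.06 ] twist -0.0061
target [391.7 171.5] 197 tool shift after no twist: [-0.384  0.101 -0.041] after twist: [-0.388  0.082] twist -0.0157
```

```bash
python3 -m jog '[[0,[-0.08,0.02,0],-0.004],[0,[-0.08,0.02,0],-0.004],[0,[-0.04,0.01,0],-0.003],[0,[0,0,0],0]]'|grep -E "pos|wrist"
for i in 1 2 3 4; do python3 -m jog '[[0,[-0.02,0,0],-0.001],[0,[0,0,0],0]]'|grep -E "pos|wrist"; done
```

```text
eef_pos: [388.4, 180.2, 194.9]
wrist_force: [-0.5, -0.4, 0.2]
eef_pos: [388.5, 179.4, 195.0]
wrist_force: [-0.6, 0.2, -0.2]
eef_pos: [388.6, 178.4, 194.9]
wrist_force: [-0.7, -0.2, -0.2]
eef_pos: [388.8, 177.4, 194.9]
wrist_force: [-0.4, -0.2, 0.2]
eef_pos: [388.9, 176.4, 195.0]
wrist_force: [0.7, 0.3, -0.4]
```

```bash
python3 -m jog '[[0,[-0.02,0,0],-0.001],[0,[-0.02,0,0],-0.001],[0,[0,0,0],0]]'|grep -E "pos|wrist"
python3 -m jog '[[0,[-0.015,0,0],0],[0,[0,0,0],0]]'|grep -E "pos|wrist"
python3 -m jog '[[0,[-0.015,0,0],0],[0,[0,0,0],0]]'|grep -E "pos|wrist"
```

```text
eef_pos: [389.2, 175.5, 195.0]
wrist_force: [-0.9, 8.5, 0.1]
eef_pos: [389.2, 175.3, 195.0]
wrist_force: [-0.7, 14.6, -0.4]
eef_pos: [389.3, 175.1, 195.0]
wrist_force: [-1.7, 18.4, -1.7]
```

```bash
python3 -m jog '[[0,[0.008,0,0],0],[0,[0,0,0],0],[0,[0,0,0],0],[0,[0,0,0],0],[0,[0,0,0],0],[0,[0,0,0],0],[0,[0,0,0],0],[0,[0,0,0],0],[0,[0,0,0],0],[0,[0,0,0],0],[0,[0,0,0],0],[0,[0,0,0],0],[0,[0,0,0],0]]'
python3 - <<'E'
from h import *
door_q(np.arange(0,.6,.01))
plan(q=0,n=230,nrm=33,z=197)
E
```

```text
clock: 66.85
eef_pos: [389.3, 175.2, 195.0]
eef_rot: [3.141, -0.004, 1.738]
wrist_force: [-1.0, 15.1, -2.0]
finger_gap: 0.7
finger_force: 8.0
scene door q 0.22 2446 3286 4703
target [378.3 245.9] 197 tool shift after no twist: [ 1.43   0.019 -0.039] after twist: [ 1.392 -0.329] twist 0.0783
```

Held 15 N for more than a second. Now shutting the door.

```bash
python3 -m jog '[[0,[0.1,0,0],0],[0,[0.15,0,0],0],[0,[0.16,-0.03,0],0.011],[0,[0.16,-0.02,0],0.011],[0,[0.16,-0.03,0],0.011],[0,[0.16,-0.03,0],0.011],[0,[0.16,-0.03,0],0.011],[0,[0.12,-0.03,0],0.011],[0,[0.1,-0.02,0],0.01],[0,[0.08,-0.02,0],0],[0,[0,0,0],0],[0,[0,0,0],0]]'
python3 -c "
from h import *
plan(q=0,n=230,nrm=33,z=197)"
```

```text
clock: 68.1
eef_pos: [373.5, 240.0, 194.9]
eef_rot: [-3.142, 0.0, 1.499]
wrist_force: [0.4, 0.1, 0.7]
finger_gap: 0.7
finger_force: 0.0
target [378.3 245.9] 197 tool shift after no twist: [ 0.125  0.087 -0.042] after twist: [0.126 0.086] twist 0.0023
```

```bash
python3 -m jog '[[0,[0.05,0.03,0],0],[0,[0.03,0,0],0],[0,[0,0,0],0],[0,[0,0,0],0]]'|grep -E "pos|wrist"
python3 -m jog '[[0,[0.02,0,0],0],[0,[0,0,0],0]]'|grep -E "pos|wrist"
python3 -m jog '[[0,[0.02,0,0],0],[0,[0,0,0],0]]'|grep -E "pos|wrist"
```

```text
eef_pos: [375.4, 243.8, 195.0]
wrist_force: [0.5, 0.1, 0.4]
eef_pos: [375.4, 244.9, 195.0]
wrist_force: [-0.2, 0.3, -0.3]
eef_pos: [375.4, 245.2, 195.0]
wrist_force: [-1.5, -5.5, 1.9]
```

```bash
python3 -m jog '[[0,[-0.2,0,0],0],[0,[0,0,0],0],[0,[0,0,-0.3],0],[0,[0,0,-0.4],0],[0,[0,0,-0.5],0],[0,[0,0,-0.5],0],[0,[0,0,-0.5],0],[0,[-0.5,0,0],0],[0,[-0.5,0,0],0],[0,[-0.5,0,0],0],[0,[-0.5,0,0],0],[0,[-0.5,0,0],0],[0,[-0.5,0,0],0],[0,[-0.5,0,0],0],[0,[0,0,0],0],[0,[0,0,0],0]]'
python3 - <<'E'
from h import *
im=door_q(np.arange(0,.3,.005));t=door_q(np.arange(0,.3,.005),"top")
cv2.imwrite("pics/z.png",np.hstack([cv2.resize(im[120:300,80:480],None,fx=1.2,fy=1.2),cv2.resize(t[140:300,20:260],(320,216))])[:,:,::-1])
E
```

```text
clock: 70.5
eef_pos: [362.1, 61.3, 305.1]
eef_rot: [3.141, -0.0, 1.497]
wrist_force: [0.4, 0.3, -0.2]
finger_gap: 0.8
finger_force: 0.0
scene door q 0.0 2303 2303 3799
top door q 0.0 3809 3809 4901
```

View pics/z.png

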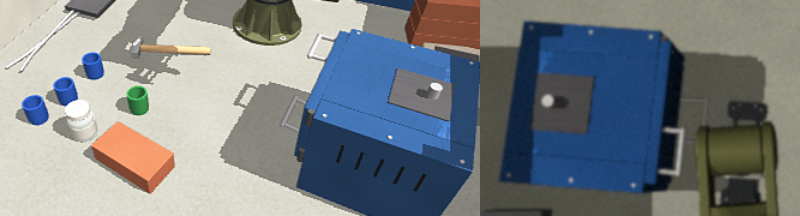

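The door is shut (0.00 rad in both views), the hearth bar is in its home position, the brick and jar haven't moved, and the arm is clear.

```bash
python3 -c "
from cell import *
print(sign_off())"
```

```text
the job is handed in; nothing more can be done
None
```

I handed the job in, but the sign-off returned no verdict. Both crucibles present were stood upright on the hearth, which is home; the catch held a pull of about 15 N for over a second (18 N briefly), the door is shut again, and the brick and jar were not moved.

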